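Stow the stapler under the hood of the desk tidy

TASK

Put the blue desk tidy in order: clear the rubber stamp, left in the stapler's bay, into the open tray, and stand it and the dry cell from the table upright there beside the specimen jar. Slip the stapler, tilted nose down, under the hood of its bay nose first and let go, so that it rests leaning on the bay's high end wall; then push it in and tip it down until it lies flat on the bay floor. Do not disturb the goblet, the film pot and the loupe, and do not knock the jar over.

Things in the scene. Friction and masses are not known exactly. Their poses are not given: they have to be found in the camera images.
- tidy: Blue desk tidy, 160 mm long (its x axis) by 140 mm, fixed to the table. Origin on the table under its middle; z up, +x towards the hooded end. On its -y side the stapler bay, on its +y side the open tray, both with a floor 4 mm thick; between them (y -16 to +14 mm) a low ledge with a fixed pencil, 22 mm high.
- bay (a point): Centre of the stapler bay's floor, at (0, -43, 4) mm in the tidy; axes as the tidy. Inside 150 mm long (x -75 to +75) and 50 mm wide; open on top only from x = -75 to +25, a hood roofs the rest. End wall opposite the hood 5 mm thick, its top 66 mm above this floor; side walls beside the mouth 4 mm thick, 50 mm above this floor.
- hood_edge (a point): Middle of the hood's lower edge, at x = +25 mm over the bay's centre line, 62 mm above the bay's floor. The hood is flat, 4 mm thick, and runs from here to the tidy's end at x = +80 mm.
- tray (a point): Centre of the open tray's floor, at (0, +42, 4) mm in the tidy; axes as the tidy. Inside 150 mm long (x) and 52 mm wide (y), walls 4 to 5 mm thick, 22 mm above this floor.
- stapler_mid (a point): Grey desk stapler, 34 x 135 x 42 mm, 0.2 to 0.3 kg, on its base on the table; its arm does not open. Point half-way up (21 mm) over the base's middle. Own -y axis points to the nose, +y to the rear end (heel), z up. Width: base 34 mm (up to 8 mm height), body 20 mm, arm on top (26 to 42 mm above the underside) 28 mm.
- stapler_nose (a point): Point at the nose of the stapler: 66 mm towards the nose from its middle (the nose ends 2 mm further), 34 mm above the underside. Axes as stapler_mid.
- stapler: The same stapler; origin at the middle of its underside, axes as stapler_mid.
- stamp_mid (a point): Wooden rubber stamp standing upright on its block in the mouth of the stapler bay. Block 24 mm (own x) by 44 mm (own y) and 15 mm high; round turned handle above it, up to 27 mm across near the top; 68 mm high in all. The point is on its axis half-way up (34 mm).
- cell_mid (a point): Blue and white dry cell, 33 mm diameter, 63 mm high with its 3 mm top contact, standing on the table. The point is on its axis half-way up (31.5 mm).
- jar_mid (a point): Glass specimen jar with black cap, 48 mm diameter, 74 mm high, standing loose in the open tray, anywhere along it. The point is on its axis half-way up (37 mm).
- goblet: Amber goblet with vials in it, about 103 mm across and 181 mm high; to be left alone. Origin under its middle.
- film_pot: Black film pot with grey lid, 34 mm diameter, 51 mm high, standing; to be left alone. Origin under its middle.
- loupe: Black cylindrical loupe, 42 mm diameter, 48 mm high, standing; to be left alone. Origin under its middle.

How it is judged:
By the outcome, as a careful person would: the job done as asked, in the order asked, and still so for the second after the job is handed in, with the robot touching nothing.
It also fails if it takes over 72 s, if anything falls off the work surface, if the arm or the gripper's body presses on something with over 40 N, if the wrist force passes 120 N, or if a joint passes its speed limit or range.

ROBOT

A 6-joint arm with a two-finger parallel gripper is mounted at the origin on a cart in front of the work surface, level with it; the furniture and walls round the work are solid. World frame = base frame: x ahead of the robot, y to its left, z up, the work surface at z = 0. Lengths are in m, angles in rad, forces in N, time in s.
With the tool pointing down it reaches from about 0.15 to 0.775 m from the base axis. Payload 6.1 kg.
Tool frame: the origin (TCP) lies at the very end of the fingers, on their centre line; the grasp point (between the pads) lies 19 mm behind it (grip_point_offset is the distance from the TCP to the grasp point, in m); z points along the fingers, y is the line along which they close (so a half turn about z gives the same grasp; the last joint's range is limited). The gripper opens to 85 mm and grips with 20 to 120 N. Pads are 22 mm wide; open, the fingers measure 114 mm over their backs; the gripper's body (76 mm by 85 mm) begins 54 mm behind the grasp point. The pads swing forward as they close: fully open they stand 13 mm farther back than shut.
Start: joints at [-1.246, 0.126, -0.04, 1.405, 0, 1.571], TCP at [0.168, -0.498, 0.231] pointing down, gripper open.
Joint ranges: [-2.72, 2.72], [-0.95, 1.95], [-1.27, 1.35], [-1.78, 2.02], [-1.46, 1.47], [-3.14, 3.14]. Speed limits (rad/s): [2.39, 2.39, 3.01, 3.14, 3.14, 3.14].

INTERFACE

Orientations are given as a unit quaternion [w, x, y, z].
In Python, from rig import state, capture, close_job, grip_point_offset gives the robot as it stands.
- The arm moves only by the tool drive_tool, never from a script. Its argument "steps" is a list of rows, each a list of 7 numbers: the turn, a rotation vector about the tool's x, y, z in degrees, then the shift along the tool's x, y, z in mm, then the finger opening in mm, from 0 to 85.4. In form: [[ax, ay, az, tx, ty, tz, hand], ...]. A call has exactly 5 rows; each row shifts and turns the commanded pose from where the row before left it, along the tool's axes as they then stand; what a row does not reach is not made up. A row lasts 1/10 s, in which the tool goes at most 50 mm and 8.59 degrees, less where a joint would pass 70% of its speed; a pose out of reach is approached as far as the arm can. A call is refused whole if a number of a shift passes 50 or a number of a turn 8.59, either way. A call with a gripper value outside its range is refused whole. The fingers move at their own pace and stop on an object; "force" is the grip in N (left out, the last holds). Time passes only in rows, so rows that do not move let the fingers close, or fill a call up. It gives the time, the measured TCP pose, the force, the opening and the grip force at its end, in the units of the state.
- state(): the state, without advancing time (a new reading comes with each control period).
- capture(name): name is "side" or "top"; returns a dict with "img" (480x640x3 uint8, red, green, blue), "mtx" (3x3 intrinsics, pixels), "R" (3x3) and "t" (3): a world point X has camera coordinates R X + t. Camera axes: x right, y down, z forward; pixel columns grow to the right and rows downward; lengths in m; the calibration is good to about 2 mm. A picture is of the moment at which its call begins. There is no depth.
- close_job(): hands the job in; it is judged then, once.
The state is a dict: "t": time; "qpos": joint angles; "joint_vel": joint speeds; "effort": joint torques, N m; "ee_pos": TCP position; "eef_rot": TCP orientation; "ft_force": force on the tool from outside, world axes, zero at the start; "moment": the same for the moment, N m; "finger_gap": finger opening in m; "grip_force": force on a finger pad.
Only numpy, scipy, OpenCV 4.12 (cv2) and the standard library are available. Lean on these libraries where they do the work, as an engineer would, in place of code of your own. Each camera call takes 0.05 s, during which the arm holds its last target. There are 200 camera calls.

## Working session

There is one attempt and no reset: what is moved stays moved. The work goes in short steps, Python scripts to look and compute and a tool call to move; the robot and the scene stay as the last step left them, time stands still between calls to the robot, and variables do not carry over. Pictures are saved under pics/ and viewed, at most 10 in all, crops included, and the job is handed in when it is done.

Besides the shell and the picture viewer there is one more tool, called after "Emit:" by a JSON object that holds its "method" and its "body". drive_tool: Moves the arm, as the interface text tells. Its arguments: {"type":"object","properties":{"steps":{"type":"array"},"force":{"type":"number"}},"required":["steps"]}

```bash
ls; mkdir -p pics
python3 - <<'E'
from rig import state,capture,grip_point_offset
import cv2,numpy as np
print(grip_point_offset); s=state(); print(s)
for n in("side","top"):
    c=capture(n); cv2.imwrite(f"pics/{n}0.png",c["img"][:,:,::-1]); print(n,c["mtx"].tolist(),(-c["R"].T@c["t"]).round(3),c["R"].round(3).tolist())
    np.savez(f"{n}0.npz",**c)
E
```

```text
pics
0.0187
{'t': 0.0, 'qpos': array([-1.24601194e+00,  1.26375750e-01, -4.05975970e-02,  1.40541080e+00,
       -1.65867232e-05,  1.57081070e+00]), 'joint_vel': array([ 8.45066233e-04, -2.13077288e-05, -5.25030470e-04,  6.88077756e-04,
       -1.60353417e-03,  4.02901864e-04]), 'effort': array([ 9.52699447e-04, -4.35908604e+01,  3.52927852e+01,  1.68958300e-02,
       -1.23764571e-04, -1.21454914e-05]), 'ee_pos': array([ 0.16739476, -0.49716695,  0.23053547]), 'eef_rot': array([-7.82123116e-04,  9.86844189e-01,  1.61672251e-01, -1.36548773e-04]), 'ft_force': array([ 0.57570676, -0.91209082,  0.28422859]), 'moment': array([ 0.01810254, -0.01070453, -0.02404033]), 'grip_force': 0.0, 'finger_gap': 0.08518220559085704}
side [[468.9202724953948, 0.0, 317.8490046927336], [0.0, 468.9202724953948, 230.30722233325926], [0.0, 0.0, 1.0]] [ 0.709 -1.003  0.542] [[0.996, 0.093, 0.017], [0.056, -0.429, -0.902], [-0.077, 0.899, -0.432]]
top [[528.3024453476118, 0.0, 318.7415708339561], [0.0, 528.3024453476118, 235.24290709328042], [0.0, 0.0, 1.0]] [0.444 0.028 1.119] [[0.028, -0.999, 0.027], [-0.988, -0.032, -0.152], [0.153, -0.022, -0.988]]
```

View pics/top0.png

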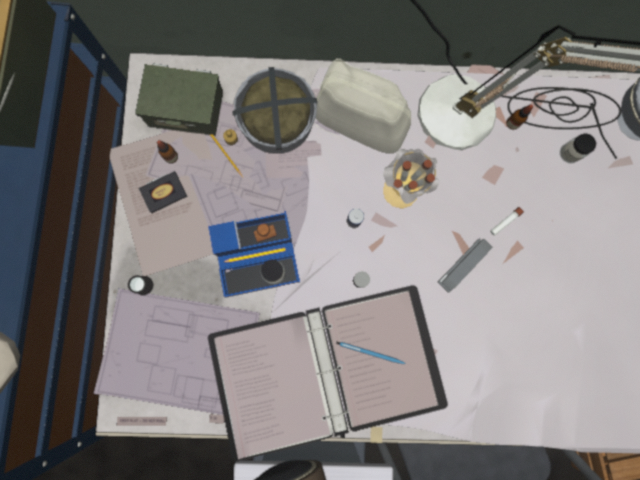

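View pics/side0.png

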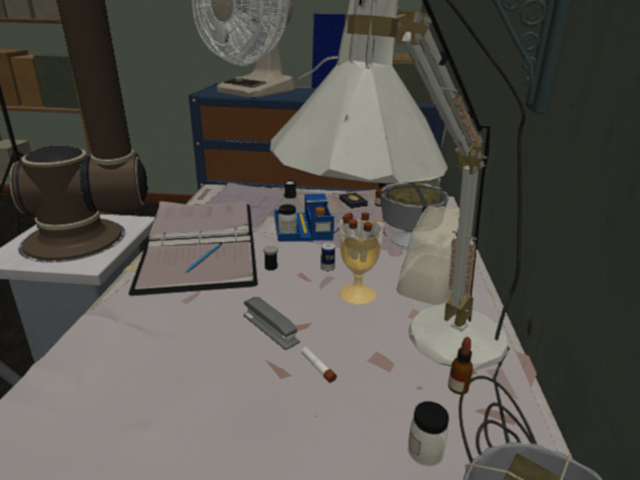

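The top view shows the tidy at (253,253) with its hood to the left. The stamp is at (264,231), the jar at (272,271), the cell at (356,217) and the film pot at (361,280). The stapler is at (465,265). I'll zoom in next.

```bash
cat > h.py <<'E'
import numpy as np,cv2
from rig import state,capture
from scipy.spatial.transform import Rotation as Ro
def ray(c,u,v):
    d=c["R"].T@np.linalg.solve(c["mtx"],[u,v,1.]); return -c["R"].T@c["t"],d
def onz(c,u,v,z):
    o,d=ray(c,u,v); return o+d*(z-o[2])/d[2]
def tri(c1,p1,c2,p2):
    (a,d),(b,e)=ray(c1,*p1),ray(c2,*p2); k=np.linalg.lstsq(np.c_[d,-e],b-a,rcond=None)[0]
    return (a+d*k[0]+b+e*k[1])/2,np.linalg.norm(a+d*k[0]-b-e*k[1])
def proj(c,X):
    p=c["mtx"]@(c["R"]@np.asarray(X)+c["t"]); return p[:2]/p[2]
def crop(c,x,y,w,h,W,H):
    return cv2.resize(c["img"][y:y+h,x:x+w,::-1],(W,H),interpolation=cv2.INTER_CUBIC)
E
python3 - <<'E'
from h import *
T=np.load("top0.npz");S=np.load("side0.npz")
im=np.vstack([np.hstack([crop(T,200,205,100,100,400,300)[:, :],crop(T,425,220,80,80,400,300)]),np.hstack([crop(S,265,180,100,75,400,300),crop(S,230,285,80,75,400,300)])])
cv2.imwrite("pics/z.png",im)
hsv=cv2.cvtColor(T["img"],cv2.COLOR_RGB2HSV)
m=cv2.inRange(hsv,(105,150,60),(125,255,255)); m[:200]=0;m[310:]=0;m[:,:195]=0;m[:,310:]=0
cs,_=cv2.findContours(m,0,2); c=max(cs,key=cv2.contourArea)
h=cv2.convexHull(np.vstack([k for k in cs if cv2.contourArea(k)>20])); print("tidy hull",cv2.approxPolyDP(h,2,True).reshape(-1,2).tolist())
g=T["img"][225:300,430:500].astype(int); mm=((g.max(2)<150)&(g.max(2)-g.min(2)<25)).astype(np.uint8)
cs,_=cv2.findContours(mm,0,2); c=max(cs,key=cv2.contourArea)+[430,225]
r=cv2.minAreaRect(c);print("stapler",r,cv2.boxPoints(r).round(1).tolist())
for p in cv2.boxPoints(r): print(onz(T,*p,0.035).round(4))
E
```

```text
tidy hull [[210, 227], [232, 222], [285, 239], [291, 245], [293, 258], [225, 295]]
stapler ((464.5020751953125, 264.0644226074219), (16.59697151184082, 63.24175262451172), 43.15238952636719) [[436.79998779296875, 281.5], [480.1000061035156, 235.3000030517578], [492.20001220703125, 246.6999969482422], [448.8999938964844, 292.79998779296875]]
[ 0.523  -0.2421  0.035 ]
[ 0.6223 -0.3338  0.035 ]
[ 0.5991 -0.3588  0.035 ]
[ 0.5005 -0.267   0.035 ]
```

View pics/z.png

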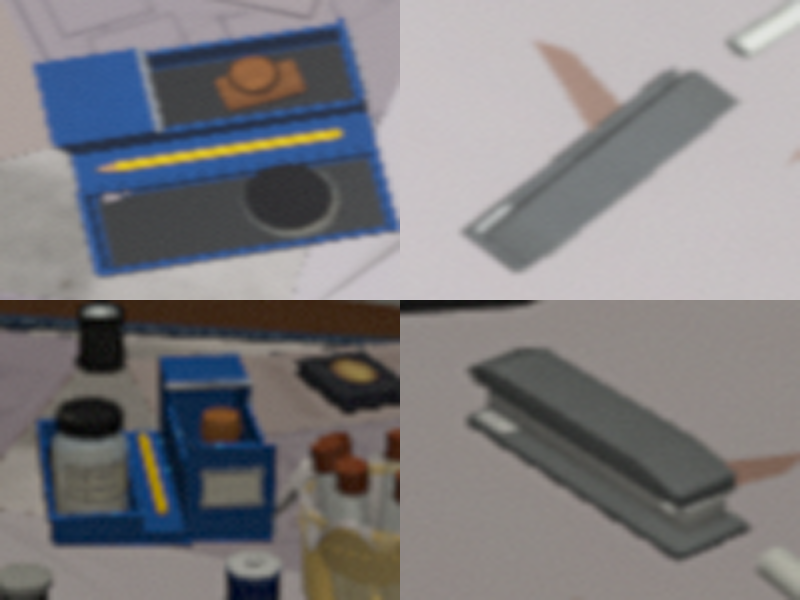

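The stapler's nose end isn't clear yet, because there's a white plate on the base at the lower-left end and a light spot at the right end. I'll take an enhanced zoom.

Run:
```python
from h import *
T=np.load("top0.npz");S=np.load("side0.npz")
a=np.mean([capture("side")["img"].astype(float) for _ in range(6)],0)
b=np.mean([capture("top")["img"].astype(float) for _ in range(4)],0)
f=lambda i,x,y,w,h,W,H:cv2.resize(i[y:y+h,x:x+w,::-1],(W,H),interpolation=cv2.INTER_LANCZOS4)
A=f(a,238,292,66,60,800,600)[:, :];B=f(b,432,230,64,64,400,400)
A=cv2.resize(A,(800,600))
o=np.clip((A-30)*1.6,0,255); o[:260,480:]=np.clip((cv2.resize(B,(320,320))[:260]-50)*1.5,0,255)
cv2.imwrite("pics/z2.png",o)
```

```text
[ WARN:0@8.239] global loadsave.cpp:1063 imwrite_ Unsupported depth image for selected encoder is fallbacked to CV_8U.
```

View pics/z2.png

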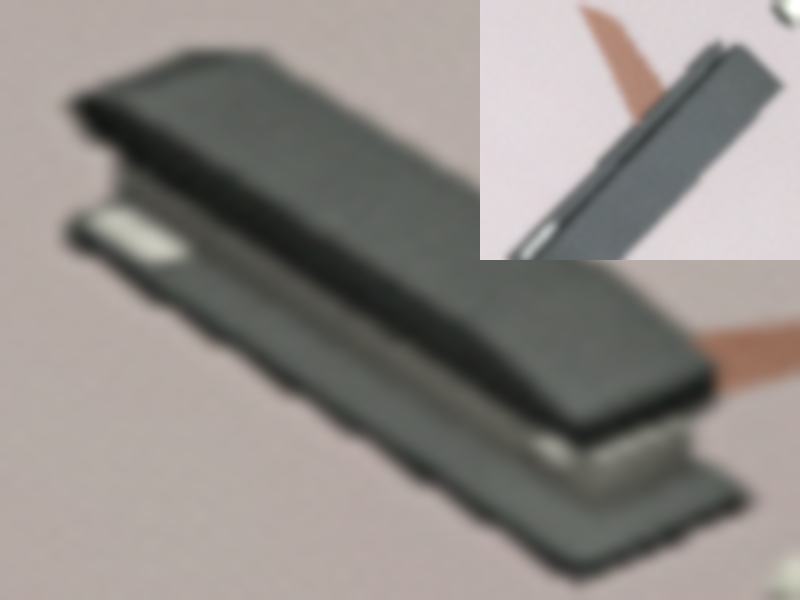

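The lower-left end has a white anvil plate under an overhanging arm, so it's probably the nose. I'll confirm that in hand. Next I'll fit the tidy pose and measure the objects.

Run:
```python
from h import *
from scipy.optimize import least_squares
T=np.load("top0.npz");S=np.load("side0.npz")
pts=[(T,(208.8,226.7),(80,-70,70)),(T,(300,281),(-80,70,26)),(T,(225,296),(80,70,26)),(T,(286,211.7),(-80,-70,70)),(T,(234.5,221.7),(25,-70,70)),
(S,(333,239.5),(-80,-70,0)),(S,(278.7,240.5),(-80,70,0))]
def W(p,q):
    c,s=np.cos(p[2]),np.sin(p[2]); q=np.array(q)/1000; return np.array([p[0]+c*q[0]-s*q[1],p[1]+s*q[0]+c*q[1],q[2]])
f=lambda p:np.ravel([proj(c,W(p,q))-u for c,u,q in pts])
r=least_squares(f,[.45,.15,1.5],loss="soft_l1");print("tidy",r.x.round(4),np.degrees(r.x[2]).round(2));print(f(r.x).reshape(-1,2).round(1).tolist())
p=r.x
def inv(X): 
    c,s=np.cos(p[2]),np.sin(p[2]);d=X[:2]-p[:2];return (np.array([c*d[0]+s*d[1],-s*d[0]+c*d[1]])*1000).round(1)
def blob(c,box,lo,hi,sp="hsv"):
    x,y,w,h=box;i=c["img"][y:y+h,x:x+w];i=cv2.cvtColor(i,cv2.COLOR_RGB2HSV)
    m=cv2.inRange(i,lo,hi);cs,_=cv2.findContours(m,0,2);k=max(cs,key=cv2.contourArea)
    (a,b),rad=cv2.minEnclosingCircle(k);M=cv2.boundingRect(k);return (a+x,b+y),round(rad,1),(M[0]+x,M[1]+y,M[2],M[3])
b=blob(T,(250,250,45,40),(0,0,0),(180,110,52));print("jar cap",b,inv(onz(T,*b[0],.078)),onz(T,*b[0],.078))
b=blob(T,(245,205,45,40),(3,110,80),(20,255,255));print("stamp all",b)
print("stamp top",inv(onz(T,263,229,.070)),onz(T,263,229,.07))
# block corners in crop
for q in [(215,85),(297,62),(304,85),(228,110)]: print(" blk",inv(onz(T,200+q[0]/4,205+q[1]/3,.019)))
b=blob(S,(315,238,30,40),(100,80,30),(130,255,200));print("cell side",b)
i=T["img"][200:235,335:375].astype(int);
bg=np.median(i.reshape(-1,3),0);m=(np.abs(i-bg).sum(2)>50).astype(np.uint8);cs,_=cv2.findContours(m,0,2);k=max(cs,key=cv2.contourArea);x,y,w,h=cv2.boundingRect(k);print("cell top bbox",x+335,y+200,w,h)
```

```text
tidy [0.5669 0.1334 1.8095] 103.68
[[-1.0, 0.1], [0.4, -0.8], [-1.1, 0.4], [0.1, -0.8], [0.4, -0.4], [-1.0, 0.5], [-1.2, 2.3]]
jar cap ((271.3367347717285, 270.01020431518555), 9.7, (262, 261, 19, 19)) [-27.7  42.1] [0.5326011  0.09653409 0.078     ]
stamp all ((264.6294116973877, 232.57647132873535), 10.6, (254, 224, 22, 17))
stamp top [-27.2 -43.1] [0.6152161  0.11721624 0.07      ]
 blk [ -4.2 -47.1]
 blk [-49.5 -54.3]
 blk [-49.9 -37.5]
 blk [ -7.4 -28.3]
cell side ((328.0, 255.6785717010498), 8.3, (322, 249, 12, 15))
cell top bbox 346 209 19 20
```

```bash
cat >> h.py <<'E'
P=np.array([.5669,.1334,1.8095])
def W(x,y):
    c,s=np.cos(P[2]),np.sin(P[2]); return np.array([P[0]+(c*x-s*y)/1e3,P[1]+(s*x+c*y)/1e3])
def inv(X):
    c,s=np.cos(P[2]),np.sin(P[2]);d=np.asarray(X)[:2]-P[:2];return np.array([c*d[0]+s*d[1],-s*d[0]+c*d[1]])*1000
def go(x,y,z,zdir=(0,0,-1),ydir=None):
    """print body-frame steps from current pose to TCP goal; ydir horizontal close direction (sign free)"""
    s=state();R0=Ro.from_quat(np.roll(s["eef_rot"],-1));p=s["ee_pos"]
    zd=np.array(zdir,float);zd/=np.linalg.norm(zd);best=None
    yd0=R0.as_matrix()[:,1] if ydir is None else np.array(ydir,float)
    for sg in(1,-1):
        yd=sg*yd0;yd=yd-zd*(yd@zd);yd/=np.linalg.norm(yd)
        R1=Ro.from_matrix(np.c_[np.cross(yd,zd),yd,zd]);rv=(R0.inv()*R1).as_rotvec(degrees=True)
        if best is None or np.linalg.norm(rv)<np.linalg.norm(best[0]):best=(rv,R1)
    d=np.array([x,y,z])-p
    print("t",s["t"].round(2),"tcp",p.round(4),"q",s["qpos"].round(2),"gap",s["finger_gap"].round(4))
    print(" world d mm",(d*1e3).round(1),"tool0 shift",(R0.inv().apply(d)*1e3).round(1),"rotvec",best[0].round(2),"tool1 shift",(best[1].inv().apply(d)*1e3).round(1))
TX=np.r_[np.cos(P[2]),np.sin(P[2]),0];TY=np.r_[-np.sin(P[2]),np.cos(P[2]),0]
E
python3 - <<'E'
from h import *
T=np.load("top0.npz");S=np.load("side0.npz")
print("cell",onz(T,355.5,219,.031),tri(T,(355.5,219),S,(328,257)))
print("film",onz(T,361,280,.04))
print("goblet top",onz(T,411,176,.16))
w=W(-27.2,-43);print(w)
go(*w,.12,ydir=TX)
for n in [(20,42),(57,42)]:print(W(*n))
E
```

```text
cell [ 0.64917124 -0.07212973  0.031     ] (array([ 0.65153513, -0.07208682,  0.02865352]), np.float64(0.003819320012633205))
film [ 0.52098325 -0.08480525  0.04      ]
goblet top [ 0.71043717 -0.16328468  0.16      ]
[0.615112   0.11713831]Traceback (most recent call last):
  File "<stdin>", line 7, in <module>
  File "h.py", line 30, in go
    print("t",s["t"].round(2),"tcp",p.round(4),"q",s["qpos"].round(2),"gap",s["finger_gap"].round(4))
              ^^^^^^^^^^^^
AttributeError: 'float' object has no attribute 'round'
```

```bash
sed -i 's/s\["t"\].round(2)/round(s["t"],2)/; s/s\["finger_gap"\].round(4)/round(s["finger_gap"],4)/' h.py
python3 - <<'E'
from h import *
w=W(-27.2,-43)
go(*w,.15,ydir=TX)
for n in [(20,42),(57,42)]:print(W(*n))
E
```

```text
t 0.6 tcp [ 0.1675 -0.4975  0.2313] q [-1.25  0.13 -0.04  1.41  0.    1.57] gap 0.0852
 world d mm [447.6 614.7 -81.3] tool0 shift [ 620.3 -439.7   81.3] rotvec [ 0.   -0.    4.93] tool1 shift [ 580.2 -491.4   81.3]
[0.52136203 0.14290229]
[0.51261363 0.17885317]
```

Emit:
{"method": "drive_tool", "body": {"steps": [[0,0,0,38,-27,2,50],[0,0,0,38,-27,2,50],[0,0,0,38,-27,2,50],[0,0,0,38,-27,2,50],[0,0,0,38,-27,2,50]], "force": 40}}

```text
t: 1.1
ee_pos: [0.3052, -0.3075, 0.2214]
eef_rot: [0.0, 0.987, 0.161, 0.0]
ft_force: [1.0, 0.5, 0.8]
finger_gap: 0.05
grip_force: 0.0
```

Emit:
{"method": "drive_tool", "body": {"steps": [[0,0,0,38,-27,6,50],[0,0,0,38,-27,6,50],[0,0,0,38,-27,6,50],[0,0,0,38,-27,6,50],[0,0,0,38,-27,6,50]]}}

```text
t: 1.6
ee_pos: [0.4424, -0.1186, 0.1914]
eef_rot: [0.0, 0.987, 0.162, 0.0]
ft_force: [0.1, -1.0, 0.4]
finger_gap: 0.0501
grip_force: 0.0
```

Emit:
{"method": "drive_tool", "body": {"steps": [[0,0,0,38,-27,6,50],[0,0,0,38,-27,6,50],[0,0,0,38,-27,6,50],[0,0,0,38,-27,6,50],[0,0,0,38,-27,6,50]]}}

```text
t: 2.1
ee_pos: [0.5794, 0.07, 0.1611]
eef_rot: [0.0, 0.987, 0.162, 0.0]
ft_force: [1.1, -0.0, -0.3]
finger_gap: 0.0499
grip_force: 0.0
```

Run:
```python
from h import *
w=W(-27.2,-43)
go(*w,.045)
```

```text
t 2.1 tcp [0.5794 0.07   0.1611] q [ 0.12  0.24 -0.05  1.28 -0.    2.94] gap 0.0499
 world d mm [  35.7   47.1 -116.1] tool0 shift [ 48.8 -33.3 116.1] rotvec [ 0.01 -0.02  0.  ] tool1 shift [ 48.9 -33.2 116.1]
```

Emit:
{"method": "drive_tool", "body": {"steps": [[0,0,0,25,-17,10,50],[0,0,0,24,-16,10,50],[0,0,0,0,0,35,50],[0,0,0,0,0,35,50],[0,0,0,0,0,26,50]]}}

```text
t: 2.6
ee_pos: [0.6136, 0.1154, 0.0429]
eef_rot: [0.0, 0.987, 0.162, -0.001]
ft_force: [0.7, 0.1, -0.1]
finger_gap: 0.0499
grip_force: 0.0
```

Emit:
{"method": "drive_tool", "body": {"steps": [[0,0,0,0,0,0,30],[0,0,0,0,0,0,15],[0,0,0,0,0,0,15],[0,0,0,0,0,0,15],[0,0,0,0,0,0,15]]}}

```text
t: 3.1
ee_pos: [0.6153, 0.1152, 0.0468]
eef_rot: [-0.0, 0.987, 0.162, 0.001]
ft_force: [-0.8, -0.3, -0.3]
finger_gap: 0.0241
grip_force: 39.2
```

Emit:
{"method": "drive_tool", "body": {"steps": [[0,0,0,0,0,-15,15],[0,0,0,0,0,-30,15],[0,0,0,0,0,-30,15],[0,0,0,0,0,-30,15],[0,0,0,0,0,-20,15]]}}

```text
t: 3.6
ee_pos: [0.6151, 0.1152, 0.1736]
eef_rot: [-0.0, 0.987, 0.162, 0.002]
ft_force: [-0.1, 0.5, -0.6]
finger_gap: 0.0244
grip_force: 39.3
```

Run:
```python
from h import *
w=W(57,42)
s=state();print(s["grip_force"])
a=np.radians(108.6+80)
go(*w,.150,ydir=(np.cos(a),np.sin(a),0))
T=capture("top");S=capture("side")
cv2.imwrite("pics/a.png",np.hstack([crop(T,190,160,150,150,400,400),crop(S,240,130,120,120,400,400)]))
```

```text
39.263895973563194
t 3.6 tcp [0.6151 0.1152 0.1736] q [ 0.19  0.32  0.08  1.33 -0.    3.  ] gap 0.0244
 world d mm [-102.5   63.7  -23.6] tool0 shift [-76.9 -93.1  23.3] rotvec [  0.17  -0.15 -80.  ] tool1 shift [ 78.3 -91.8  23.6]
```

View pics/a.png

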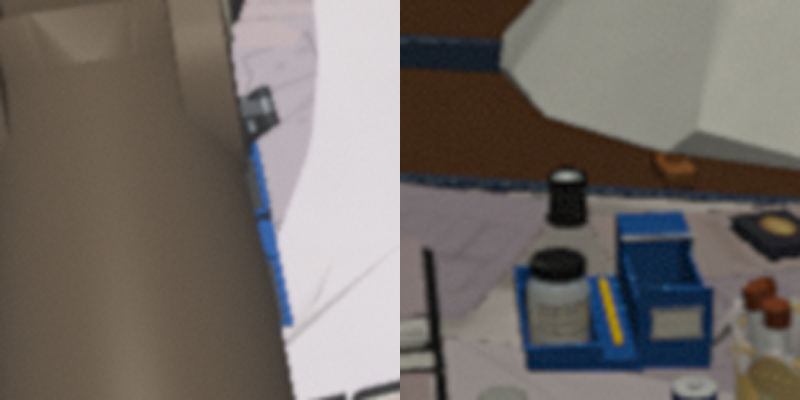

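The stamp is held upright: the block shows level at about (675,165) in the side crop. I'll turn it and carry it to the tray.

Emit:
{"method": "drive_tool", "body": {"steps": [[0,0,-8,0,0,0,15],[0,0,-8,0,0,0,15],[0,0,-8,0,0,0,15],[0,0,-8,0,0,0,15],[0,0,-8,0,0,0,15]]}}

```text
t: 4.2
ee_pos: [0.614, 0.115, 0.1693]
eef_rot: [-0.0, 0.871, 0.492, -0.001]
ft_force: [0.8, 0.6, -0.6]
finger_gap: 0.0241
grip_force: 39.3
```

Emit:
{"method": "drive_tool", "body": {"steps": [[0,0,-8,0,0,0,15],[0,0,-8,0,0,0,15],[0,0,-8,0,0,0,15],[0,0,-8,0,0,0,15],[0,0,-8,0,0,0,15]]}}

```text
t: 4.7
ee_pos: [0.614, 0.115, 0.1693]
eef_rot: [-0.0, 0.65, 0.76, -0.0]
ft_force: [0.3, -0.1, -0.2]
finger_gap: 0.0244
grip_force: 39.3
```

Emit:
{"method": "drive_tool", "body": {"steps": [[0,0,0,20,-23,0,15],[0,0,0,20,-23,0,15],[0,0,0,20,-23,0,15],[0,0,0,18,-23,0,15],[0,0,0,0,0,0,15]]}}

```text
t: 5.2
ee_pos: [0.5088, 0.1795, 0.1699]
eef_rot: [-0.001, 0.651, 0.759, -0.001]
ft_force: [0.1, -0.1, 0.2]
finger_gap: 0.0241
grip_force: 39.4
```

Run:
```python
from h import *
w=W(57,42)
go(*w,.049)
T=capture("top");S=capture("side")
cv2.imwrite("pics/b.png",np.hstack([crop(T,190,160,150,150,400,400),crop(S,240,130,120,120,400,400)]))
```

```text
t 5.2 tcp [0.5088 0.1795 0.1699] q [ 0.34  0.16 -0.13  1.28  0.    1.76] gap 0.0241
 world d mm [   3.8   -0.6 -120.9] tool0 shift [ -1.2   3.8 120.9] rotvec [-0.09 -0.02 -0.  ] tool1 shift [ -1.2   3.6 120.9]
```

Emit:
{"method": "drive_tool", "body": {"steps": [[0,0,0,-1,3.6,30,15],[0,0,0,0,0,40,15],[0,0,0,0,0,38,15],[0,0,0,0,0,0,15],[0,0,0,0,0,0,15]]}}

```text
t: 5.8
ee_pos: [0.5157, 0.1774, 0.0622]
eef_rot: [-0.0, 0.652, 0.758, -0.001]
ft_force: [0.1, 0.1, 0.3]
finger_gap: 0.0241
grip_force: 39.5
```

Emit:
{"method": "drive_tool", "body": {"steps": [[0,0,0,0,0,4,15],[0,0,0,0,0,4,15],[0,0,0,0,0,3,15],[0,0,0,0,0,0,15],[0,0,0,0,0,0,15]]}}

```text
t: 6.3
ee_pos: [0.5156, 0.1781, 0.0517]
eef_rot: [0.0, 0.652, 0.758, 0.0]
ft_force: [0.8, 0.4, -0.3]
finger_gap: 0.024
grip_force: 39.5
```

Run:
```python
from h import *
w=W(57,42)
print(state()["ft_force"]);go(*w,.048)
S=capture("side");T=capture("top")
cv2.imwrite("pics/b.png",np.hstack([crop(T,190,160,150,150,400,400),crop(S,250,170,90,90,400,400)]))
```

```text
[ 0.84290469  0.38920501 -0.26378021]
t 6.3 tcp [0.5156 0.1781 0.0517] q [ 0.33  0.22 -0.32  1.02  0.    1.75] gap 0.024
 world d mm [-3.   0.8 -3.7] tool0 shift [ 1.2 -2.8  3.7] rotvec [ 0.03 -0.01  0.  ] tool1 shift [ 1.2 -2.8  3.7]
```

Emit:
{"method": "drive_tool", "body": {"steps": [[0,0,0,0,-2,0,15],[0,0,0,0,0,2,15],[0,0,0,0,0,2,15],[0,0,0,0,0,0,15],[0,0,0,0,0,0,15]]}}

```text
t: 6.9
ee_pos: [0.5134, 0.1777, 0.0471]
eef_rot: [-0.0, 0.652, 0.758, -0.0]
ft_force: [-0.6, 0.6, -1.1]
finger_gap: 0.0241
grip_force: 39.5
```

Emit:
{"method": "drive_tool", "body": {"steps": [[0,0,0,0,0,1,15],[0,0,0,0,0,0,20],[0,0,0,0,0,0,30],[0,0,0,0,0,0,45],[0,0,0,0,0,0,45]]}}

```text
t: 7.4
ee_pos: [0.5136, 0.1777, 0.0464]
eef_rot: [0.0, 0.652, 0.758, 0.0]
ft_force: [0.1, 0.3, -0.1]
finger_gap: 0.0447
grip_force: 0.0
```

Emit:
{"method": "drive_tool", "body": {"steps": [[0,0,0,0,0,-10,45],[0,0,0,0,0,-30,45],[0,0,0,0,0,-40,45],[0,0,0,0,0,-40,55],[0,0,0,0,0,0,55]]}}

```text
t: 7.9
ee_pos: [0.5162, 0.1787, 0.1731]
eef_rot: [0.003, 0.652, 0.758, 0.004]
ft_force: [-0.2, 0.3, 0.2]
finger_gap: 0.0549
grip_force: 0.0
```

Run:
```python
from h import *
go(.650,-.072,.17,ydir=TY)
S=capture("side")
cv2.imwrite("pics/b.png",crop(S,260,170,90,90,540,540))
```

```text
t 7.9 tcp [0.5162 0.1787 0.1731] q [ 0.33  0.16 -0.12  1.27  0.    1.75] gap 0.0549
 world d mm [ 133.8 -250.7   -3.1] tool0 shift [-267.9   94.7    3.6] rotvec [ 0.57 -0.08 -5.07] tool1 shift [-275.2   70.7    3.1]
```

View pics/b.png

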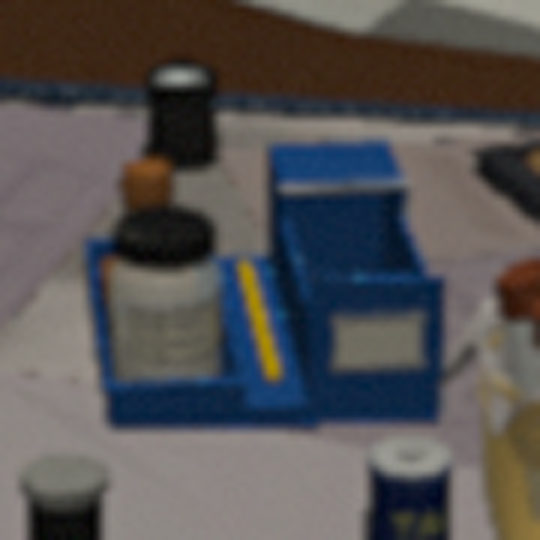

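The stamp stands upright behind the jar, and nothing else has moved. Next is the cell, with the tool turned so the gripper body's flat face is toward the goblet.

Run:
```python
from h import *
T=np.load("top0.npz")
for z in(.1,.13,.16):print(onz(T,411,174,z))
a=np.radians(213.4)
go(.650,-.072,.15,ydir=(np.cos(a),np.sin(a),0))
```

```text
[ 0.7312377  -0.17525133  0.1       ]
[ 0.72277479 -0.16926509  0.13      ]
[ 0.71431187 -0.16327886  0.16      ]
t 7.95 tcp [0.5153 0.1783 0.1703] q [ 0.33  0.16 -0.13  1.27  0.    1.75] gap 0.0548
 world d mm [ 134.7 -250.3  -20.3] tool0 shift [-267.7   95.6   20.6] rotvec [ 3.900e-01  1.000e-02 -2.479e+01] tool1 shift [-283.1  -25.4   20.3]
```

Emit:
{"method": "drive_tool", "body": {"steps": [[0,0,-8.3,0,0,0,55],[0,0,-8.3,0,0,0,55],[0,0,-8.2,0,0,0,55],[0,0,0,-40,-3.6,0,55],[0,0,0,-40,-3.6,0,55]]}}

```text
t: 8.45
ee_pos: [0.5512, 0.1069, 0.1656]
eef_rot: [-0.0, 0.473, 0.881, -0.0]
ft_force: [1.1, 0.3, 0.3]
finger_gap: 0.0548
grip_force: 0.0
```

Emit:
{"method": "drive_tool", "body": {"steps": [[0,0,0,-40,-3.6,3,55],[0,0,0,-40,-3.6,3,55],[0,0,0,-41,-3.6,3,55],[0,0,0,-41,-3.6,3,55],[0,0,0,-41,-3.6,3,55]]}}

```text
t: 8.95
ee_pos: [0.6483, -0.074, 0.1502]
eef_rot: [-0.001, 0.474, 0.881, -0.0]
ft_force: [1.4, -0.3, 0.4]
finger_gap: 0.0549
grip_force: 0.0
```

Run:
```python
from h import *
go(.650,-.072,.036)
```

```text
t 8.95 tcp [ 0.6483 -0.074   0.1502] q [-0.11  0.38  0.11  1.3   0.    0.87] gap 0.0549
 world d mm [   1.7    2.  -114.2] tool0 shift [  0.6   2.6 114.2] rotvec [-0.07 -0.06 -0.  ] tool1 shift [  0.7   2.5 114.2]
```

Emit:
{"method": "drive_tool", "body": {"steps": [[0,0,0,0.5,2,30,55],[0,0,0,0,0,35,55],[0,0,0,0,0,35,55],[0,0,0,0,0,14,55],[0,0,0,0,0,0,55]]}}

```text
t: 9.45
ee_pos: [0.6475, -0.0707, 0.0344]
eef_rot: [-0.003, 0.474, 0.881, -0.001]
ft_force: [0.2, 0.2, -0.5]
finger_gap: 0.0552
grip_force: 0.0
```

Emit:
{"method": "drive_tool", "body": {"steps": [[0,0,0,0,0,0,40],[0,0,0,0,0,0,25],[0,0,0,0,0,0,25],[0,0,0,0,0,0,25],[0,0,0,0,0,0,25]]}}

```text
t: 9.95
ee_pos: [0.651, -0.071, 0.0394]
eef_rot: [0.002, 0.474, 0.881, 0.001]
ft_force: [-0.0, -0.7, 6.0]
finger_gap: 0.0314
grip_force: 40.3
```

Emit:
{"method": "drive_tool", "body": {"steps": [[0,0,0,0,0,-20,25],[0,0,0,0,0,-40,25],[0,0,0,0,0,-40,25],[0,0,0,0,0,-35,25],[0,0,0,0,0,0,25]]}}

```text
t: 10.45
ee_pos: [0.652, -0.0711, 0.1788]
eef_rot: [0.004, 0.474, 0.881, 0.002]
ft_force: [0.5, 0.5, 0.0]
finger_gap: 0.0315
grip_force: 40.0
```

Run:
```python
from h import *
go(*W(20,42),.17,ydir=TY)
```

```text
t 10.45 tcp [ 0.652  -0.0711  0.1788] q [-0.11  0.37  0.16  1.35 -0.    0.88] gap 0.0315
 world d mm [-130.7  214.    -8.8] tool0 shift [250.7   8.7   7.4] rotvec [ 0.48  0.28 19.73] tool1 shift [238.9 -76.4   8.8]
```

Emit:
{"method": "drive_tool", "body": {"steps": [[0,0,0,42,1.5,0,25],[0,0,0,42,1.5,0,25],[0,0,0,42,1.5,0,25],[0,0,0,42,1.5,0,25],[0,0,0,42,1.5,0,25]]}}

```text
t: 10.95
ee_pos: [0.5389, 0.1096, 0.1716]
eef_rot: [-0.0, 0.474, 0.88, -0.0]
ft_force: [0.8, -0.0, -0.6]
finger_gap: 0.0315
grip_force: 40.0
```

Emit:
{"method": "drive_tool", "body": {"steps": [[0,0,0,40,1.5,0,25],[0,0,6.5,0,0,0,25],[0,0,6.5,0,0,0,25],[0,0,6.5,0,0,0,25],[0,0,0,0,0,0,25]]}}

```text
t: 11.45
ee_pos: [0.5191, 0.1428, 0.1718]
eef_rot: [-0.0, 0.616, 0.788, -0.0]
ft_force: [-0.3, 0.4, -0.5]
finger_gap: 0.0314
grip_force: 40.0
```

Run:
```python
from h import *
go(*W(20,42),.054,ydir=TY)
```

```text
t 11.45 tcp [0.5191 0.1428 0.1718] q [ 0.27  0.16 -0.13  1.28 -0.    1.6 ] gap 0.0314
 world d mm [ 2.300e+00  1.000e-01 -1.178e+02] tool0 shift [ -0.5   2.3 117.8] rotvec [-0.04  0.01  0.24] tool1 shift [ -0.5   2.3 117.8]
```

Emit:
{"method": "drive_tool", "body": {"steps": [[0,0,0,0,1.5,40,25],[0,0,0,0,0,40,25],[0,0,0,0,0,37,25],[0,0,0,0,0,0,25],[0,0,0,0,0,0,25]]}}

```text
t: 11.95
ee_pos: [0.5205, 0.1429, 0.0554]
eef_rot: [-0.0, 0.616, 0.788, -0.001]
ft_force: [0.6, 1.1, -0.6]
finger_gap: 0.0313
grip_force: 40.1
```

Emit:
{"method": "drive_tool", "body": {"steps": [[0,0,0,0,0,4,25],[0,0,0,0,0,3,25],[0,0,0,0,0,2,25],[0,0,0,0,0,1,25],[0,0,0,0,0,0,25]]}}

```text
t: 12.45
ee_pos: [0.5211, 0.1431, 0.0455]
eef_rot: [0.0, 0.616, 0.788, 0.0]
ft_force: [-1.1, 0.3, -1.5]
finger_gap: 0.0314
grip_force: 40.1
```

Lowering 1 mm at a time until it touches.

Emit:
{"method": "drive_tool", "body": {"steps": [[0,0,0,0,0,1,25],[0,0,0,0,0,1,25],[0,0,0,0,0,1,25],[0,0,0,0,0,0,25],[0,0,0,0,0,0,25]]}}

```text
t: 12.95
ee_pos: [0.5212, 0.1432, 0.0433]
eef_rot: [0.0, 0.616, 0.788, 0.0]
ft_force: [-2.3, -0.9, 6.2]
finger_gap: 0.0318
grip_force: 40.8
```

Emit:
{"method": "drive_tool", "body": {"steps": [[0,0,0,0,0,0,35],[0,0,0,0,0,0,42],[0,0,0,0,0,0,48],[0,0,0,0,0,-10,48],[0,0,0,0,0,-30,48]]}}

```text
t: 13.45
ee_pos: [0.519, 0.1426, 0.0805]
eef_rot: [-0.002, 0.616, 0.788, -0.002]
ft_force: [-0.0, -0.1, 0.6]
finger_gap: 0.0478
grip_force: 0.0
```

Emit:
{"method": "drive_tool", "body": {"steps": [[0,0,0,0,0,-40,48],[0,0,0,0,0,-40,48],[0,0,0,0,0,-30,48],[0,0,0,-40,0,0,48],[0,0,0,-40,0,0,48]]}}

```text
t: 13.95
ee_pos: [0.5411, 0.0655, 0.1946]
eef_rot: [0.001, 0.615, 0.788, 0.001]
ft_force: [-0.5, 0.7, 0.4]
finger_gap: 0.0482
grip_force: 0.0
```

Run:
```python
from h import *
S=capture("side");T=capture("top")
cv2.imwrite("pics/c.png",np.hstack([crop(S,260,170,90,90,400,400),crop(T,190,200,110,110,400,400)]))
# stapler geometry: centre, axis (top edges at z~.038 from box; nose hypothesis = (436,281) end)
n=np.array([.5118,-.2546]);h=np.array([.6107,-.3463]);d=(n-h)/np.linalg.norm(n-h);print("mid",(n+h)/2,"len",np.linalg.norm(n-h),"ang",np.degrees(np.arctan2(d[1],d[0])))
T=np.load("top0.npz")
# arm top corners read off crop (425,220 scale 5x3.75): lower-left/right & upper
for q in [(463,232),(517,270),(737,100),(690,70)]: print(onz(T,425+(q[0]-400)/5,220+q[1]/3.75,.040))
go(.56,-.30,.2)
```

```text
mid [ 0.56125 -0.30045] len 0.13487067880010095 ang 137.16334499422598
[ 0.5218912  -0.24241426  0.04      ]
[ 0.50183116 -0.26453059  0.04      ]
[ 0.5984418  -0.35750133  0.04      ]
[ 0.61464319 -0.33812071  0.04      ]
t 14.05 tcp [0.5411 0.0622 0.1933] q [ 0.12  0.16 -0.08  1.33 -0.    1.45] gap 0.0478
 world d mm [  18.9 -362.2    6.7] tool0 shift [-356.4  -67.3   -6.3] rotvec [ 0.07  0.08 -0.  ] tool1 shift [-356.4  -67.3   -6.7]
```

View pics/c.png

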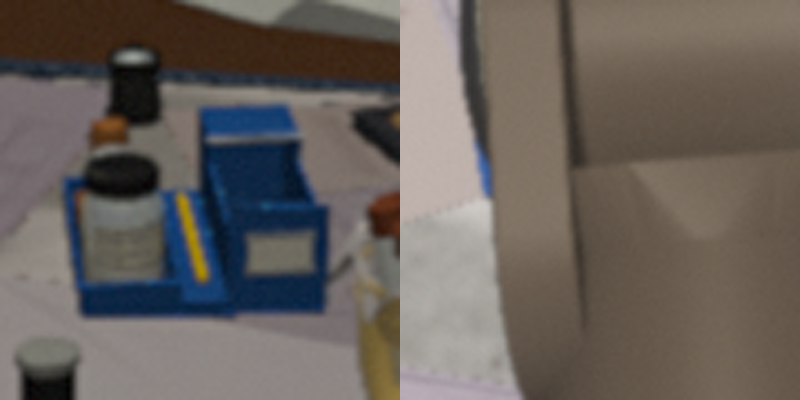

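The stamp and cell stand behind the jar, with the white cell top at (108,150) in the left crop. I'll move over the stapler.

Run:
```python
from h import *
a=np.radians(46)
go(.573,-.3125,.12,ydir=(np.cos(a),np.sin(a),0))
```

```text
t 14.05 tcp [0.5411 0.0622 0.1933] q [ 0.12  0.16 -0.08  1.33 -0.    1.45] gap 0.0478
 world d mm [  31.9 -374.7  -73.3] tool0 shift [-371.5  -57.7   73.8] rotvec [  0.04   0.1  -32.32] tool1 shift [-283.2 -247.4   73.3]
```

Emit:
{"method": "drive_tool", "body": {"steps": [[0,0,0,-46,-7,0,48],[0,0,0,-46,-7,0,48],[0,0,0,-46,-7,0,48],[0,0,0,-46,-7,0,48],[0,0,0,-46,-7,0,48]]}}

```text
t: 14.55
ee_pos: [0.5615, -0.1675, 0.1929]
eef_rot: [0.0, 0.616, 0.788, 0.0]
ft_force: [1.1, 0.5, -1.2]
finger_gap: 0.0477
grip_force: 0.0
```

Emit:
{"method": "drive_tool", "body": {"steps": [[0,0,0,-46,-7,5,48],[0,0,-8.1,0,0,10,48],[0,0,-8.1,0,0,10,48],[0,0,-8.1,0,0,10,48],[0,0,-8,0,0,10,48]]}}

```text
t: 15.05
ee_pos: [0.5659, -0.2123, 0.1473]
eef_rot: [-0.0, 0.37, 0.929, 0.0]
ft_force: [0.7, 0.5, -0.2]
finger_gap: 0.0477
grip_force: 0.0
```

Run:
```python
from h import *
a=np.radians(46)
go(.573,-.3125,.026,ydir=(np.cos(a),np.sin(a),0))
```

```text
t 15.05 tcp [ 0.5659 -0.2123  0.1473] q [-0.36  0.29 -0.02  1.26  0.    0.4 ] gap 0.0477
 world d mm [   7.1 -100.2 -121.3] tool0 shift [-74.2 -67.9 121.2] rotvec [ 0.02 -0.01  0.53] tool1 shift [-74.8 -67.1 121.3]
```

Emit:
{"method": "drive_tool", "body": {"steps": [[0,0,0,-25,-23,10,48],[0,0,0,-25,-23,10,48],[0,0,0.5,-25,-22,10,48],[0,0,0,0,0,30,48],[0,0,0,0,0,30,48]]}}

```text
t: 15.55
ee_pos: [0.5736, -0.3145, 0.0573]
eef_rot: [0.001, 0.378, 0.926, 0.0]
ft_force: [-0.3, 0.3, 0.1]
finger_gap: 0.0477
grip_force: 0.0
```

Emit:
{"method": "drive_tool", "body": {"steps": [[0,0,0,0,0,15,48],[0,0,0,0,0,14,48],[0,0,0,0,0,0,48],[0,0,0,0,0,0,48],[0,0,0,0,0,0,48]]}}

```text
t: 16.05
ee_pos: [0.5738, -0.3138, 0.0298]
eef_rot: [0.001, 0.377, 0.926, -0.0]
ft_force: [-0.6, -0.3, 0.1]
finger_gap: 0.0483
grip_force: 0.0
```

Run:
```python
from h import *
go(.573,-.3125,.026)
```

```text
t 16.05 tcp [ 0.5738 -0.3138  0.0298] q [-0.5   0.43 -0.09  1.05  0.    0.27] gap 0.0483
 world d mm [-0.8  1.3 -3.8] tool0 shift [1.4 0.4 3.8] rotvec [ 0.04  0.12 -0.  ] tool1 shift [1.4 0.4 3.8]
```

Emit:
{"method": "drive_tool", "body": {"steps": [[0,0,0,0,0,4,40],[0,0,0,0,0,0,20],[0,0,0,0,0,0,20],[0,0,0,0,0,0,20],[0,0,0,0,0,0,20]], "force": 70}}

```text
t: 16.55
ee_pos: [0.5731, -0.3138, 0.025]
eef_rot: [0.001, 0.377, 0.926, -0.0]
ft_force: [-0.9, 0.1, 4.8]
finger_gap: 0.0251
grip_force: 70.0
```

Emit:
{"method": "drive_tool", "body": {"steps": [[0,0,0,0,0,-20,20],[0,0,0,0,0,-40,20],[0,0,0,0,0,-45,20],[0,0,0,0,0,-45,20],[0,0,0,0,0,-45,20]]}}

```text
t: 17.05
ee_pos: [0.5724, -0.3132, 0.2201]
eef_rot: [-0.001, 0.377, 0.926, 0.0]
ft_force: [1.3, -0.8, -1.4]
finger_gap: 0.0251
grip_force: 69.1
```

Emit:
{"method": "drive_tool", "body": {"steps": [[0,0,0,-20,-20,-45,20],[0,0,0,-20,-20,-20,20],[0,0,0,-20,-20,0,20],[0,0,0,0,0,0,20],[0,0,0,0,0,0,20]]}}

```text
t: 17.55
ee_pos: [0.5737, -0.3971, 0.2799]
eef_rot: [-0.001, 0.377, 0.926, 0.0]
ft_force: [0.3, 0.9, -2.1]
finger_gap: 0.0255
grip_force: 69.1
```

Run:
```python
from h import *
go(.573,-.3125,.026)
i=np.mean([capture("side")["img"].astype(float) for _ in range(4)],0)
c=dict(img=i.astype(np.uint8))
S=np.load("side0.npz");x,y=proj(S,state()["ee_pos"]).astype(int);print(x,y)
x0=max(0,x-75);y0=max(0,y-60)
cv2.imwrite("pics/d.png",np.clip(crop(c,x0,y0,160,120,800,600)*1.3,0,255))
```

```text
t 17.55 tcp [ 0.5737 -0.3971  0.2799] q [-0.61  0.5   0.58  1.65  0.    0.17] gap 0.0255
 world d mm [  -0.7   84.6 -253.9] tool0 shift [ 59.   60.  254.1] rotvec [ 0.   -0.15  0.  ] tool1 shift [ 59.6  60.  253.9]
260 207[ WARN:0@4.422] global loadsave.cpp:1063 imwrite_ Unsupported depth image for selected encoder is fallbacked to CV_8U.
```

View pics/d.png

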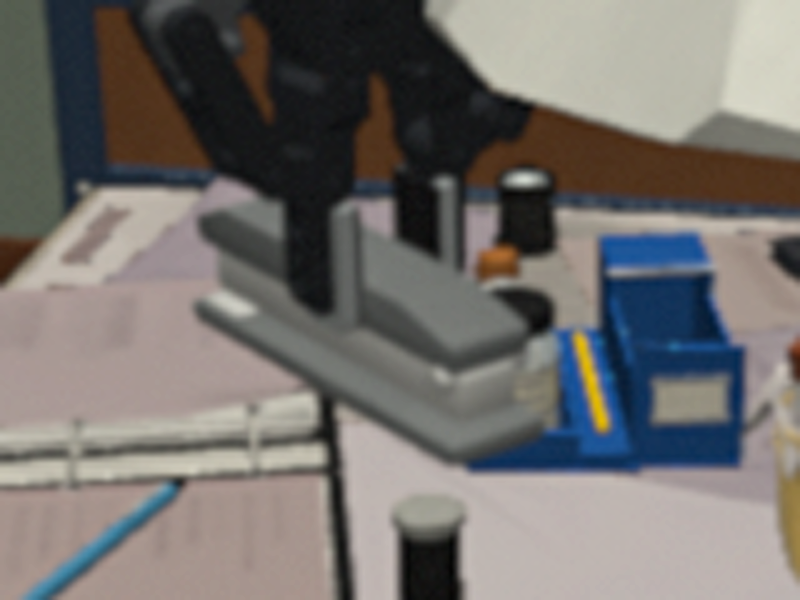

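Two cues conflict. The left end has the plate on its base. The right end has a light tip under the arm and a longer slope. I'll turn the far end toward the camera and look again.

Emit:
{"method": "drive_tool", "body": {"steps": [[0,0,-8.5,-6,-6,0,20],[0,0,-8.5,-6,-5,0,20],[0,0,-8.5,-5,-6,0,20],[0,0,-8.5,0,0,0,20],[0,0,-8.5,0,0,0,20]]}}

```text
t: 18.25
ee_pos: [0.5778, -0.4196, 0.2815]
eef_rot: [-0.0, 0.012, 1.0, 0.0]
ft_force: [0.2, 0.7, -2.9]
finger_gap: 0.0252
grip_force: 69.1
```

Emit:
{"method": "drive_tool", "body": {"steps": [[0,0,-8.5,0,0,0,20],[0,0,-8.5,0,0,0,20],[0,0,-8.5,0,0,0,20],[0,0,-8.5,0,0,0,20],[0,0,-8.5,0,0,0,20]]}}

```text
t: 18.75
ee_pos: [0.5778, -0.4193, 0.2818]
eef_rot: [0.0, -0.351, 0.936, 0.0]
ft_force: [0.4, 0.2, -2.3]
finger_gap: 0.0253
grip_force: 69.1
```

Run:
```python
from h import *
i=np.mean([capture("side")["img"].astype(float) for _ in range(4)],0)
np.save("rotA.npy",i);go(.5,-.4,.3)
print(proj(np.load("side0.npz"),state()["ee_pos"]))
```

```text
t 18.95 tcp [ 0.5777 -0.4197  0.2818] q [-0.63  0.54  0.65  1.68  0.   -1.34] gap 0.0253
 world d mm [-77.7  19.7  18.2] tool0 shift [ 46.3  65.5 -18.2] rotvec [ 0.  0. -0.] tool1 shift [ 46.3  65.5 -18.2]
[259.59146686 214.0146494 ]
```

Emit:
{"method": "drive_tool", "body": {"steps": [[0,0,-8.5,0,0,0,20],[0,0,-8.5,0,0,0,20],[0,0,-8.5,0,0,0,20],[0,0,-8.5,0,0,0,20],[0,0,-8.5,0,0,0,20]]}}

```text
t: 19.45
ee_pos: [0.5777, -0.42, 0.2817]
eef_rot: [0.0, -0.665, 0.747, 0.0]
ft_force: [0.3, 0.3, -1.3]
finger_gap: 0.025
grip_force: 69.1
```

Run:
```python
from h import *
i=np.mean([capture("side")["img"].astype(float) for _ in range(4)],0)
S=np.load("side0.npz");x,y=proj(S,state()["ee_pos"]).astype(int);go(.5,-.4,.3)
A=np.load("rotA.npy")
f=lambda i:np.clip(cv2.resize(i[y-30:y+60,x-60:x+60,::-1],(800,600) if 0 else (400,300),interpolation=cv2.INTER_LANCZOS4)*1.4,0,255)
f=lambda i:np.clip(cv2.resize(i[y-25:y+45,x-50:x+50,::-1],(430,301),interpolation=cv2.INTER_LANCZOS4)*1.4-20,0,255)
g=lambda i:np.clip(cv2.resize(i[y-25:y+45,x-47:x+46,::-1],(399,300),interpolation=cv2.INTER_LANCZOS4)*1.4-20,0,255)
B=cv2.imread("pics/d.png").astype(float)
# row 2: both ends of the earlier pose
C=np.hstack([cv2.resize(B[190:340,180:380],(400,300)),cv2.resize(B[320:470,390:590],(400,300))])
o=np.vstack([np.hstack([g(A),np.zeros((300,2,3)),g(i)]),C]);cv2.imwrite("pics/e.png",o.astype(np.uint8))
```

```text
t 19.65 tcp [ 0.5777 -0.4202  0.2816] q [-0.63  0.54  0.65  1.68  0.   -2.08] gap 0.0251
 world d mm [-77.7  20.2  18.4] tool0 shift [-10.5  79.6 -18.3] rotvec [ 0.  0. -0.] tool1 shift [-10.5  79.6 -18.4]
```

View pics/e.png

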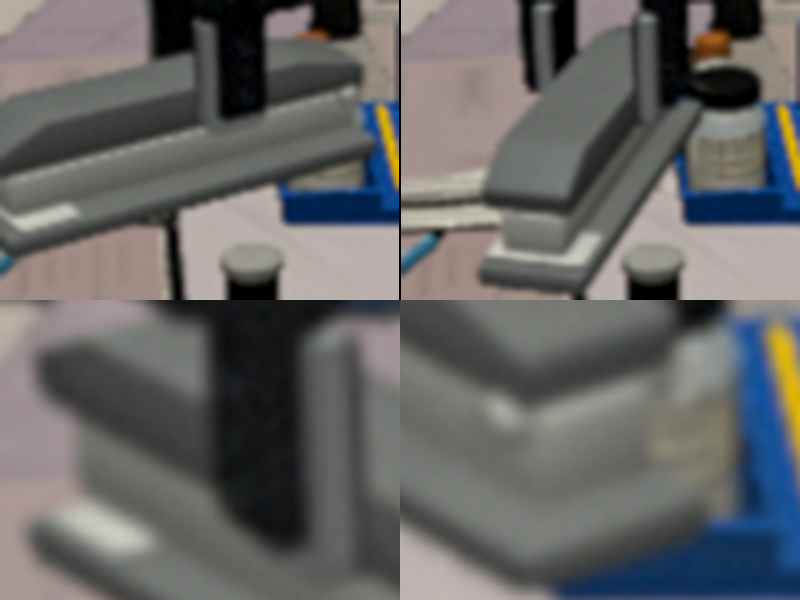

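The light plate spans the whole width of the base, so it's the anvil. The bright dots at the other end are the hinge pin. The white-plate end is therefore the nose, as I assumed, and the grip sits on the heel side of middle. Next I yaw it into line with the bay.

Emit:
{"method": "drive_tool", "body": {"steps": [[0,0,8.4,0,0,0,20],[0,0,8.4,0,0,0,20],[0,0,8.4,0,0,0,20],[0,0,8.4,0,0,0,20],[0,0,8.4,0,0,0,20]]}}

```text
t: 20.15
ee_pos: [0.5776, -0.4203, 0.2816]
eef_rot: [-0.0, -0.347, 0.938, 0.0]
ft_force: [-0.4, -0.0, -2.6]
finger_gap: 0.0247
grip_force: 69.2
```

Emit:
{"method": "drive_tool", "body": {"steps": [[0,0,8.4,0,0,0,20],[0,0,8.4,0,0,0,20],[0,0,8.4,0,0,0,20],[0,0,8.4,0,0,0,20],[0,0,8.4,0,0,0,20]]}}

```text
t: 20.65
ee_pos: [0.5777, -0.4203, 0.2816]
eef_rot: [0.0, 0.012, 1.0, 0.0]
ft_force: [-1.2, 0.5, -2.3]
finger_gap: 0.0253
grip_force: 69.2
```

Emit:
{"method": "drive_tool", "body": {"steps": [[0,0,8.4,0,0,0,20],[0,0,8.4,0,0,0,20],[0,0,8.4,0,0,0,20],[0,0,8.4,0,0,0,20],[0,0,8.4,0,0,0,20]]}}

```text
t: 21.15
ee_pos: [0.5777, -0.4203, 0.2817]
eef_rot: [0.0, 0.37, 0.929, -0.0]
ft_force: [0.3, 1.0, -1.7]
finger_gap: 0.0251
grip_force: 69.2
```

```bash
cat >> h.py <<'E'
Z=np.array([0,0,1.])
def stap(nx,nz,th,off_n=0,off_u=0,s=86.5,h=25,y=-43):
    """TCP goal for stapler with nose bottom at tidy x nx, nz mm above bay floor, tilt th deg"""
    th=np.radians(th);n=np.cos(th)*TX-np.sin(th)*Z;u=np.sin(th)*TX+np.cos(th)*Z
    N0=np.r_[W(nx,y),.004+nz/1e3];return N0+(-s*n+h*u+off_n*n+off_u*u)/1e3,-u
E
python3 - <<'E'
from h import *
R0=Ro.from_quat([.377,.926,0,0]);a=np.radians(136);print("nose in tool",R0.inv().apply([np.cos(a),np.sin(a),0]).round(3))
R=Ro.from_quat(np.roll(state()["eef_rot"],-1));print("tool x now vs TX",np.degrees(np.arctan2(*R.as_matrix()[1::-1,0])))
p,zd=stap(22.8,0,34,-140,5);print(p,zd)
go(*p,zd,TY)
E
```

```text
nose in tool [ 1.    -0.005  0.   ]
tool x now vs TX 136.61909354005903
[ 6.43721928e-01 -4.31961705e-04  1.55528320e-01] [ 0.13221739 -0.54333716 -0.82903757]
t 21.15 tcp [ 0.5777 -0.4203  0.2817] q [-0.63  0.54  0.65  1.68 -0.    0.13] gap 0.0251
 world d mm [  66.1  419.9 -126.2] tool0 shift [240.4 350.5 126.1] rotvec [  9.77 -33.04  31.96] tool1 shift [ 395.8  163.5 -114.8]
```

Emit:
{"method": "drive_tool", "body": {"steps": [[0,0,8.2,0,0,0,20],[0,0,8.2,0,0,0,20],[0,0,8.2,0,0,0,20],[0,0,8.3,0,0,0,20],[0,0,0,39,16,0,20]]}}

```text
t: 21.65
ee_pos: [0.5827, -0.3821, 0.2798]
eef_rot: [-0.0, 0.619, 0.786, -0.001]
ft_force: [0.8, 0.7, -2.0]
finger_gap: 0.0253
grip_force: 69.1
```

Emit:
{"method": "drive_tool", "body": {"steps": [[0,0,0,39,16,0,20],[0,0,0,39,16,0,20],[0,0,0,39,16,0,20],[0,0,0,39,16,0,20],[0,0,0,39,16,0,20]]}}

```text
t: 22.15
ee_pos: [0.6127, -0.1682, 0.2819]
eef_rot: [0.0, 0.615, 0.788, 0.0]
ft_force: [0.8, 0.2, -2.9]
finger_gap: 0.0249
grip_force: 69.1
```

Emit:
{"method": "drive_tool", "body": {"steps": [[0,0,0,39,17,0,20],[0,0,0,39,17,0,20],[0,0,0,39,17,0,20],[0,0,0,39,17,0,20],[0,0,0,0,0,0,20]]}}

```text
t: 22.65
ee_pos: [0.6405, 0.0031, 0.2814]
eef_rot: [-0.001, 0.613, 0.79, 0.001]
ft_force: [0.0, -0.6, -1.5]
finger_gap: 0.0251
grip_force: 69.2
```

Emit:
{"method": "drive_tool", "body": {"steps": [[0,-8.5,0,0,0,0,20],[0,-8.5,0,0,0,0,20],[0,-8.5,0,0,0,0,20],[0,-8.5,0,0,0,0,20],[0,0,0,0,0,0,20]]}}

```text
t: 23.15
ee_pos: [0.639, 0.0007, 0.2791]
eef_rot: [0.23, 0.586, 0.756, -0.18]
ft_force: [-0.5, 0.4, -3.2]
finger_gap: 0.0251
grip_force: 69.3
```

Run:
```python
from h import *
p,zd=stap(22.8,0,34,-140,5)
go(*p,zd,TY)
```

```text
t 23.15 tcp [0.639  0.0007 0.2791] q [ 0.26  0.31  0.19  1.46 -0.59  1.58] gap 0.0251
 world d mm [   4.8   -1.1 -123.6] tool0 shift [ 67.3   4.7 103.7] rotvec [0.28 0.03 0.7 ] tool1 shift [ 67.3   4.4 103.7]
```

Emit:
{"method": "drive_tool", "body": {"steps": [[0,0,0.7,17,1,26,20],[0,0,0,17,1,26,20],[0,0,0,17,1,26,20],[0,0,0,16,1,26,20],[0,0,0,0,0,0,20]]}}

```text
t: 23.65
ee_pos: [0.6432, -0.0047, 0.1536]
eef_rot: [0.229, 0.592, 0.752, -0.18]
ft_force: [-1.2, 0.1, -2.6]
finger_gap: 0.0252
grip_force: 69.3
```

Run:
```python
from h import *
p,zd=stap(22.8,0,34,-8,5)
go(*p,zd,TY)
R=Ro.from_quat(np.roll(state()["eef_rot"],-1));p0=state()["ee_pos"]
# predicted nose-bottom edge & heel points, and grey extents in side view
S=capture("side");T=capture("top")
for nm,q in dict(nosebot=(86.5,0,25),nosetop=(86.5,0,-10),heelbot=(-48.5,0,25),heeltop=(-48.5,0,-12)).items():
    X=p0+R.apply(np.array(q)/1e3);print(nm,X.round(3),inv(X).round(1),"side px",proj(S,X).round(1),"top px",proj(T,X).round(1))
cv2.imwrite("pics/f.png",np.hstack([crop(S,260,140,100,100,400,400),crop(T,200,180,130,130,400,400)]))
g=S["img"].astype(int);x,y=proj(S,p0+R.apply([-.0485,0,.025]))
for v in range(int(y)-26,int(y)+14,2):
    print(v," ".join("%3d%s"%(g[v,u].mean(),"*" if g[v,u].max()-g[v,u].min()>25 else " ") for u in range(int(x)-20,int(x)+22,2)))
```

```text
t 23.65 tcp [ 0.6432 -0.0047  0.1536] q [ 0.25  0.34 -0.05  1.19 -0.59  1.59] gap 0.0252
 world d mm [-25.3 110.6 -71.8] tool0 shift [134.3   1.3  -3.5] rotvec [-0.05 -0.16 -0.13] tool1 shift [134.3   1.6  -3.9]
nosebot [0.63  0.052 0.085] [-94.3 -41.6] side px [322.7 212.4] top px [295.8 221.7]
nosetop [0.625 0.071 0.114] [-74.8 -41.6] side px [321.7 198.5] top px [285.7 221. ]
heelbot [ 0.656 -0.057  0.16 ] [-206.5  -41.3] side px [331.2 201.1] top px [354.3 202.6]
heeltop [ 0.651 -0.037  0.191] [-185.9  -41.3] side px [330.  184.5] top px [344.7 201.2]
175  25   27   41   57   78   78   72   76   79   83   84   84   85   87   86   86   86   87   85   93  105 
177  13   23   27   27   31   37   36*  40*  43*  47*  52   53   75   74   77   82   85   85   89   87   88 
179  35*  24*  23   27  100   89   36*  37*  38*  38*  34*  69  103   36   37*  43*  47*  47*  54   66   76 
181  41*  39*  24   27  101   95   39*  39*  37*  39*  22   62  110   36   32*  41*  37*  37*  37*  37*  34*
183  38*  38*  31   26   91   97   45*  39*  37*  38*  25*  57  119   41   33*  41*  41*  41*  41*  40
[... 941 characters left out ...]
   44   39   89   84   33   21   31   37   35 
203  36*  36*  34*  35*  47   50   38   36   36   37   36   36   33   78  105  109  105   53   20   31   34 
205  38*  38*  38*  38*  46   37   33   34   36   36   32   32   73  109  105  108  110  106   52   28   24 
207  37*  40*  39*  44*  39   35   34   33   34   33   31   67  112  113  108  105  105  110  114   84   30 
209  37*  38*  38*  37   34   33   30   35   34   29   67  114  114  113  114  111  108  108  112  115  110 
211  39*  41*  40*  35   32   34   30   33   31   52  113  115  113  113  111  108  112  112  111  104  106 
213  41*  43*  39*  39*  37*  36*  30*  27*  23*  55* 102  104  106  108  108  107  108   98   82*  66*  68*
```

The predicted heel edge at (331,201) matches the pixels, so I'll slide it in along its axis.

Emit:
{"method": "drive_tool", "body": {"steps": [[0,0,0,0,1,-3.5,20],[0,0,0,20,0,0,20],[0,0,0,20,0,0,20],[0,0,0,20,0,0,20],[0,0,0,20,0,0,20]]}}

```text
t: 24.25
ee_pos: [0.6315, 0.0644, 0.1185]
eef_rot: [0.233, 0.592, 0.751, -0.176]
ft_force: [-0.5, -0.0, -1.0]
finger_gap: 0.025
grip_force: 69.4
```

Emit:
{"method": "drive_tool", "body": {"steps": [[0,0,0,14,0,0,20],[0,0,0,14,0,0,20],[0,0,0,13,0,0,20],[0,0,0,12,0,0,20],[0,0,0,0,0,0,20]]}}

```text
t: 24.75
ee_pos: [0.6196, 0.1071, 0.0854]
eef_rot: [0.232, 0.591, 0.752, -0.178]
ft_force: [-0.9, 0.4, -2.6]
finger_gap: 0.0252
grip_force: 69.4
```

Run:
```python
from h import *
p,zd=stap(22.8,0,34,0,0)
go(*p,zd,TY)
```

```text
t 24.75 tcp [0.6196 0.1071 0.0854] q [ 0.43  0.43 -0.07  1.19 -0.58  1.8 ] gap 0.0252
 world d mm [ -2.7   2.6 -12.3] tool0 shift [ 9.5 -2.   8.5] rotvec [ 0.32 -0.01 -0.07] tool1 shift [ 9.5 -2.   8.5]
```

Emit:
{"method": "drive_tool", "body": {"steps": [[0,0,0,3,-1,2,20],[0,0,0,3,0,2,20],[0,0,0,2,0,2,20],[0,0,0,0,0,0,20],[0,0,0,0,0,0,20]]}}

```text
t: 25.25
ee_pos: [0.6185, 0.1087, 0.0771]
eef_rot: [0.232, 0.591, 0.751, -0.178]
ft_force: [0.1, -0.1, -1.8]
finger_gap: 0.025
grip_force: 69.4
```

Emit:
{"method": "drive_tool", "body": {"steps": [[0,0,0,1,0,1,20],[0,0,0,0,0,0,20],[0,0,0,0,0,0,20],[0,0,0,0,0,0,20],[0,0,0,0,0,0,20]]}}

```text
t: 25.75
ee_pos: [0.6184, 0.1092, 0.0757]
eef_rot: [0.232, 0.591, 0.752, -0.178]
ft_force: [1.4, -0.5, -2.9]
finger_gap: 0.0249
grip_force: 69.4
```

Run:
```python
from h import *
p,zd=stap(22.8,0,34,0,0)
go(*p,zd,TY);print(state()["ft_force"],state()["moment"])
```

```text
t 25.75 tcp [0.6184 0.1092 0.0757] q [ 0.44  0.44 -0.09  1.17 -0.58  1.81] gap 0.0249
 world d mm [-1.4  0.4 -2.6] tool0 shift [ 2.1 -1.3  1.7] rotvec [ 0.35 -0.   -0.18] tool1 shift [ 2.1 -1.3  1.7]
[ 1.4322527  -0.47462736 -2.86661426] [ 0.75570541  0.21415271 -0.03504024]
```

Emit:
{"method": "drive_tool", "body": {"steps": [[0,0,0,0.6,0,0.8,20],[0,0,0,0.6,0,0.8,20],[0,0,0,0.6,0,0.8,20],[0,0,0,0,0,0,20],[0,0,0,0,0,0,20]]}}

```text
t: 26.25
ee_pos: [0.6185, 0.1094, 0.0731]
eef_rot: [0.232, 0.591, 0.752, -0.178]
ft_force: [-1.9, 1.2, 2.4]
finger_gap: 0.0253
grip_force: 69.9
```

Emit:
{"method": "drive_tool", "body": {"steps": [[0,0,0,0.6,0,0.8,20],[0,0,0,0,0,0,20],[0,0,0,0,0,0,20],[0,0,0,0,0,0,20],[0,0,0,0,0,0,20]]}}

```text
t: 26.75
ee_pos: [0.6186, 0.1094, 0.0727]
eef_rot: [0.233, 0.591, 0.751, -0.178]
ft_force: [-3.6, 1.5, 6.0]
finger_gap: 0.0252
grip_force: 70.4
```

Emit:
{"method": "drive_tool", "body": {"steps": [[0,0,0,0,0,0,28],[0,0,0,0,0,0,32],[0,0,0,0,0,0,40],[0,0,0,0,0,0,46],[0,0,0,0,0,0,46]]}}

```text
t: 27.25
ee_pos: [0.6183, 0.1094, 0.0715]
eef_rot: [0.232, 0.591, 0.752, -0.178]
ft_force: [-0.6, -0.4, -0.6]
finger_gap: 0.0458
grip_force: 0.0
```

Emit:
{"method": "drive_tool", "body": {"steps": [[0,0,0,0,0,-10,46],[0,0,0,0,0,-20,46],[0,0,0,0,0,-30,46],[0,0,0,0,0,-30,46],[0,0,0,0,0,0,46]]}}

```text
t: 27.75
ee_pos: [0.6071, 0.1609, 0.1504]
eef_rot: [0.233, 0.591, 0.752, -0.175]
ft_force: [0.2, -1.0, 0.4]
finger_gap: 0.0461
grip_force: 0.0
```

Run:
```python
from h import *
go(*W(-110,-43),.16,ydir=TY)
S=capture("side")
th=np.radians(34)
def sp(s,h,nx=22.8):  return np.r_[W(nx-s*np.cos(th)+h*np.sin(th),-43),.004+(s*np.sin(th)+h*np.cos(th))/1e3]
for nm,q in dict(heelbot=(135,0),heeltop=(135,38),heelbase8=(135,8)).items():
    X=sp(*q);print(nm,X.round(3),proj(S,X).round(1))
cv2.imwrite("pics/g.png",np.hstack([crop(S,290,160,70,90,466,600)]))
g=S["img"].astype(int);x,y=proj(S,sp(135,0))
for v in range(int(y)-36,int(y)+14,2):
    print(v," ".join("%3d%s"%(g[v,u].mean(),"b" if g[v,u,2]-g[v,u,0]>40 else " ") for u in range(int(x)-24,int(x)+22,2)))
```

```text
t 27.75 tcp [0.6071 0.1609 0.1504] q [ 0.52  0.43  0.07  1.38 -0.57  1.9 ] gap 0.0461
 world d mm [  27.6 -124.2    9.6] tool0 shift [-110.9   -2.8   63. ] rotvec [ 0.76 33.91 -0.04] tool1 shift [-127.2   -2.6   -9.6]
heelbot [0.63  0.057 0.079] [322.8 213.5]
heeltop [0.625 0.078 0.111] [321.8 198.4]
heelbase8 [0.629 0.061 0.086] [322.6 210.3]
177  37   41   39   36   39   37   40   37   36   38   35   37   38   37   40   45   49   53   65   73   77   79   82 
179  38   36   37   39   37   38   40   37   40   37   38   37   37   38   37   39   40   35   40   36   38   41   46 
181  39   38   36   40   34   39   39   40   37   39   36   40   37   38   41   40   39   39   42   38   37   41   40 
183  37   39   37   37   42   38   37   39   36   37   41   37   41   39   40   36   40   38   40   40   39   39   38 
185  45   41   44   42   41   42   42   38   39   38   37   40   37   38   40   37   39   38   41   36   37   44   39 
187  55   43   59   50   47   43   53   50   50   45   53   44   46   47   45   46   43   45   46   42   42   42   40 
189 119  102  103  104   90   80   82   
[... 1519 characters left out ...]
  103   73b  33   31b  53b  43   51   51   53   55b  51   50   52b  49b  65b 102  108  111  110  110  108 
217  64b  99  100   69b  34b  26   53b  38b  39b  41b  44b  46b  40b  44b  44b  43b  38b  39b  88  109  111  113   82 
219  63b  82  104   78b  41b  21   47b  42b  40b  34b  36b  40b  38b  37b  37b  37b  40b  32b  90  105  108  118   97 
221  62b  77b  96   91   62b  27   27   40b  38b  45b  46b  44b  52   50   51   57   52   37b  95  107  105  133  113 
223  62b  65b  97  105   68b  32b  27   38b  46   83   80   82   83   84   89   90   67   36b  96  113  121  129  115 
225  53b  63b  96  101   71b  38b  23   37b  40b  90  103  104  105  104  104  102   65   35b  92  113  123  118  106
```

The stapler has stayed leaning as predicted: the heel edge is at row 213, and 213.5 was predicted. Next I stand the tool upright, close it and go behind the heel.

Emit:
{"method": "drive_tool", "body": {"steps": [[0,8.5,0,0,0,-10,0],[0,8.5,0,0,0,0,0],[0,8.5,0,0,0,0,0],[0,8.5,0,0,0,0,0],[0,0,0,-30,0,0,0]]}}

```text
t: 28.3
ee_pos: [0.6117, 0.133, 0.1548]
eef_rot: [0.001, 0.618, 0.786, 0.004]
ft_force: [0.5, -0.7, -1.6]
finger_gap: -0.0001
grip_force: 0.0
```

Emit:
{"method": "drive_tool", "body": {"steps": [[0,0,0,-30,0,0,0],[0,0,0,-30,0,0,0],[0,0,0,-32,0,0,0],[0,0,0,0,0,0,0],[0,0,0,0,0,0,0]]}}

```text
t: 28.8
ee_pos: [0.6331, 0.0441, 0.1537]
eef_rot: [0.001, 0.618, 0.786, 0.002]
ft_force: [-1.3, -0.1, -0.4]
finger_gap: -0.0001
grip_force: 0.0
```

Run:
```python
from h import *
go(*W(-107,-45),.090,ydir=TY);print(inv(state()["ee_pos"]))
```

```text
t 28.8 tcp [0.6331 0.0441 0.1537] q [0.07 0.34 0.06 1.29 0.   1.4 ] gap -0.0001
 world d mm [  2.9  -4.  -63.7] tool0 shift [-4.6  1.5 63.7] rotvec [ 0.31 -0.03 -0.06] tool1 shift [-4.6  1.8 63.7]
[-102.39594534  -43.18595713]
```

Emit:
{"method": "drive_tool", "body": {"steps": [[0,0,0,-8,3,20,0],[0,0,0,0,0,22,0],[0,0,0,0,0,21,0],[0,0,0,0,0,0,0],[0,0,0,5,0,0,0]]}}

```text
t: 29.3
ee_pos: [0.637, 0.0436, 0.0915]
eef_rot: [0.002, 0.617, 0.787, 0.002]
ft_force: [-0.9, -0.1, -0.1]
finger_gap: 0.0001
grip_force: 0.0
```

Emit:
{"method": "drive_tool", "body": {"steps": [[0,0,0,5,0,0,0],[0,0,0,5,0,0,0],[0,0,0,4,0,0,0],[0,0,0,3,0,0,0],[0,0,0,3,0,0,0]]}}

```text
t: 29.8
ee_pos: [0.633, 0.0624, 0.0921]
eef_rot: [0.003, 0.618, 0.787, 0.003]
ft_force: [1.0, -2.6, 0.7]
finger_gap: -0.0002
grip_force: 1.0
```

Emit:
{"method": "drive_tool", "body": {"steps": [[0,0,0,3,0,0,0],[0,0,0,3,0,0,0],[0,0,0,3,0,0,0],[0,0,0,2,0,0,0],[0,0,0,0,0,0,0]]}}

```text
t: 30.3
ee_pos: [0.63, 0.0735, 0.0915]
eef_rot: [0.002, 0.617, 0.787, 0.003]
ft_force: [-0.3, -1.1, 0.0]
finger_gap: 0.0
grip_force: 0.4
```

```bash
cat >> h.py <<'E'
def dump(S,x0,x1,y0,y1):
    g=S["img"].astype(int)
    for v in range(y0,y1,2): print(v," ".join("%3d%s"%(g[v,u].mean(),"b" if g[v,u,2]-g[v,u,0]>40 else " ") for u in range(x0,x1,2)))
E
python3 - <<'E'
from h import *
go(*W(-68,-45),.090);print(inv(state()["ee_pos"]));dump(capture("side"),306,346,191,221)
E
```

```text
t 30.3 tcp [0.63   0.0735 0.0915] q [ 0.12  0.36 -0.05  1.16  0.    1.45] gap 0.0
 world d mm [-3.3  4.5 -1.5] tool0 shift [ 5.1 -2.1  1.4] rotvec [ 0.38 -0.02  0.  ] tool1 shift [ 5.1 -2.1  1.5]
[-73.13620385 -47.12483392]
191 120  124  129   98   30   31   23   17   18   18   13   17   18   45   82   82  117  120  111  111 
193 103  104  106  106   87   94   58   16   30   32   40   20   65  102  102  115  119  113  109  106 
195  64b  64b  65b  64b  64b  64b  54b  19   58   65   65   41   93  112  111  113   94   45   41   36 
197  61b  68b  64b  69b  68b  69b  57b  16   53   59   63   41   89  107  102  108  100   32   29   38 
199  54b  72b  72b  73b  65b  55   62   13   59   59   61   42   93  111  106  104  103   51   18   26 
201  73  112  103   98   65   70   70   19   61   57   64   43   92  113  109  106  106  102   55   22 
203  25b  35b  34b  38   40   78   92   24   60   54   66   36   93  115  112  108  106  106  109   85 
205  30b  41b  39b  42   37   41   76   71   59   56   66   71  104  113  114  113  108  106  108  116 
207  32b  49b  40b  35   37   53   73   95   74   56   67  103  116  113  114  112  110  106  104  108 
209  30   54b  38   33   41   62   85   86   84   80   79   76  104  115  111  115  114  113  111  107 
211  26   52b  40b  37   49   43   46   47   44   43   40   45  105  114  113  114  114  111  112  112 
213  22   44b  60b  45   41   36   37   35   36   34   36   30   87  105  105  109  108  107  108  103 
215  33   29b  55b  47   47   47   48   58b  51b  51   49b  41b  65b 102  107  111  113  112  108   78 
217  34b  23   54b  36b  42b  45b  43b  46b  44b  44b  43b  46b  41b  39b  89  108  112  115   80   44 
219  46b  18   47b  39b  36b  37b  39b  38b  37b  40b  33b  34b  35b  34b  89  105  109  120   96   31
```

Emit:
{"method": "drive_tool", "body": {"steps": [[0,0,0,3,-1,0,0],[0,0,0,3,-1,0,0],[0,0,0,3,0,0,0],[0,0,0,0,0,0,0],[0,0,0,0,0,0,0]]}}

```text
t: 30.85
ee_pos: [0.626, 0.0815, 0.0916]
eef_rot: [0.002, 0.617, 0.787, 0.003]
ft_force: [0.8, -1.4, 0.3]
finger_gap: 0.0002
grip_force: 0.9
```

Run:
```python
from h import *
go(*W(-68,-45),.090);print(inv(state()["ee_pos"]));dump(capture("side"),306,346,195,219)
```

```text
t 30.85 tcp [0.626  0.0815 0.0916] q [ 0.13  0.35 -0.06  1.15  0.    1.46] gap 0.0002
 world d mm [ 0.7 -3.5 -1.6] tool0 shift [-3.6 -0.2  1.6] rotvec [ 0.39 -0.    0.  ] tool1 shift [-3.6 -0.2  1.6]
[-64.41954688 -45.19125644]
195  63b  64b  65b  63b  65b  62b  25   34   73   53   59   42  112  112  110  112   95   49   39   35 
197  60b  67b  66b  66b  62b  74   31   35   76   55   56   52  110  106  104  107   98   29   32   37 
199  53b  71b  71b  68b  49   64   26   40   73   54   56   53  114  110  105  105  104   49   24   24 
201  74  110  103   87   59  128   56   43   73   54   52   53  112  113  110  106  107  104   52   24 
203  24b  38b  36b  39   35   69   71   37   74   54   55   88  116  113  112  109  104  106  109   87 
205  29b  39b  38b  38   40   61  108   88   72   52   67  105  114  113  113  112  108  105  107  114 
207  33b  52b  38   33   50   79   89   85   77   76   79  103  114  115  114  112  110  108  105  107 
209  30   54b  38   36   50   63   66   64   59   58   55   76  115  113  114  113  114  113  110  107 
211  23   54b  39b  45   42   36   38   34   38   38   30   51b 110  113  114  113  114  109  111  112 
213  26   45b  62b  44   36   34   35   35   35   37   26   28b  85  105  106  109  109  108  108  103 
215  30b  34   57b  45   44   44   49   58b  51   48b  44b  41b  64b 102  107  111  111  111  107   79 
217  34b  24   55b  41b  41b  40b  44b  45b  43b  43b  44b  43b  41b  37b  88  110  112  114   81   43
```

Emit:
{"method": "drive_tool", "body": {"steps": [[0,0,0,3,0,0,0],[0,0,0,3,0,0,0],[0,0,0,3,0,0,0],[0,0,0,0,0,0,0],[0,0,0,0,0,0,0]]}}

```text
t: 31.4
ee_pos: [0.6263, 0.0838, 0.093]
eef_rot: [0.008, 0.619, 0.785, -0.001]
ft_force: [4.4, -23.2, 5.3]
finger_gap: 0.0004
grip_force: 11.0
```

Run:
```python
from h import *
go(*W(-68,-45),.090);print(inv(state()["ee_pos"]));dump(capture("side"),306,346,191,221)
```

```text
t 31.4 tcp [0.6263 0.0838 0.093 ] q [ 0.14  0.35 -0.06  1.15 -0.01  1.47] gap 0.0004
 world d mm [ 0.4 -5.8 -3. ] tool0 shift [-5.7 -1.   3.1] rotvec [ 0.52  0.78 -0.  ] tool1 shift [-5.7 -0.9  3. ]
[-62.26723779 -45.95845024]
191 118  124  127  128  128  125   43   20   52   35   43   33  113  128  129  127  129  119  111  108 
193 103  103  106  104   96  100   38   29   78   52   63   46  127  110  101  112  118  114  108  106 
195  63b  63b  62b  62b  63b  68b  26   28   75   51   61   41  113  110  111  115   93   47   40   34 
197  59b  66b  67b  68b  59b  66   27   26   73   50   60   44  110  106  102  108  100   26   29   39 
199  55b  72b  73b  68b  52   85   45   32   74   50   60   42  111  111  107  105  103   49   21   27 
201  74  109  106   84   53  101   58   28   73   47   61   47  115  112  110  105  106  103   53   26 
203  28   37b  36b  38   35   56   90   56   73   51   58   92  115  114  112  109  106  108  111   85 
205  29b  40b  39   35   39   61   95   85   75   56   68  105  115  114  113  112  108  107  107  116 
207  34b  54b  40   36   47   74   84   83   81   78   76   90  112  113  113  114  110  106  104  108 
209  25b  52b  37   36   50   45   48   44   42   43   39   65  114  114  111  114  115  111  111  109 
211  24   52b  43b  44   44   38   38   38   38   36   34   52b 109  115  114  114  113  111  110  112 
213  26   45b  61b  44   36   35   34   34   33   33   31   29b  86  106  106  109  109  107  108  105 
215  32b  27b  56b  43   44   44   49   56b  48b  48b  43b  42b  62b 101  108  112  113  112  108   78 
217  32b  25   52b  43b  42b  43b  41b  44b  43b  45b  45b  44b  39b  40b  88  107  111  114   82   46 
219  43b  25   45b  40b  35b  39b  35b  39b  38b  38b  35b  36b  36b  34b  92  106  109  120   97   29
```

It has jammed at 23 N, probably because the fingertip is under the arm at the heel and holding it up. I'll back off and let it settle.

Emit:
{"method": "drive_tool", "body": {"steps": [[0,0,0,-6,0,0,0],[0,0,0,-8,0,0,0],[0,0,0,-10,0,0,0],[0,0,0,-14,0,0,0],[0,0,0,0,0,0,0]]}}

```text
t: 31.95
ee_pos: [0.6333, 0.0518, 0.0914]
eef_rot: [0.002, 0.618, 0.786, 0.003]
ft_force: [0.2, 0.8, 0.3]
finger_gap: 0.0004
grip_force: 0.0
```

Emit:
{"method": "drive_tool", "body": {"steps": [[0,0,0,0,0,-20,0],[0,0,0,0,0,-40,0],[0,0,0,0,0,-10,0],[0,0,0,0,0,0,0],[0,0,0,0,0,0,0]]}}

```text
t: 32.45
ee_pos: [0.6323, 0.0533, 0.1608]
eef_rot: [0.002, 0.617, 0.787, 0.003]
ft_force: [1.0, -0.8, -0.1]
finger_gap: 0.0001
grip_force: 0.0
```

Run:
```python
from h import *
go(*W(-68,-45),.090);print(inv(state()["ee_pos"]));S=capture("side");dump(S,306,346,191,221)
for x,y,z in[(-75,-43,66),(-75,-68,66),(-75,-18,66),(-67,-43,66),(-60,-43,50),(-60,-43,42)]:print((x,y,z),proj(S,np.r_[W(x,y),(z+4)/1e3]).round(1))
```

```text
t 32.45 tcp [0.6323 0.0533 0.1608] q [0.08 0.34 0.07 1.3  0.   1.41] gap 0.0001
 world d mm [ -5.6  24.7 -70.8] tool0 shift [25.3  0.  70.8] rotvec [ 0.36 -0.02  0.  ] tool1 shift [25.3  0.5 70.8]
[-93.32821305 -44.5594411 ]
191 119  125  126  129  131  133  136  133  130  131  130  128  128  126  125  130  131  118  110  111 
193 103  102  105  104   96  103  104  101   98  107  128  126  127  108  103  112  117  114  107  105 
195  63b  63b  63b  64b  63b  64b  63b  62b  64b  73b 110  113  111  110  110  113   93   48   41   34 
197  62b  68b  64b  65b  63b  68b  64b  64b  64b  63b  98  113  110  106  104  107   97   32   31   39 
199  55b  69b  70b  71b  72b  72b  73b  81b  80b  82b  99b 117  112  110  107  103  103   49   20   27 
201  74  111  106   96   85   88   85   82   91   86   78  103  113  112  110  105  106  103   53   24 
203  26b  37b  33b  37b  38   55   73   71   71   73   65  100  115  113  110  108  106  106  109   84 
205  26b  43b  38b  41   45   88  100   97   96   99   97  107  113  113  113  111  108  105  107  113 
207  31b  53b  39   35   40   93  130  140 
[... 158 characters left out ...]
  108 
211  24   53b  40b  41   53   59   81   94   85   77   44   55b 109  115  112  114  114  111  111  111 
213  24   48b  59b  50   50   70   81   80   77   77   76   60   85  105  107  108  110  106  109  104 
215  30b  29b  54b  50   51   56   62   68   60   58   55   50b  64b 101  107  112  110  111  108   76 
217  33b  23   53b  44b  43b  39b  42b  47b  42b  44b  42b  38b  40b  37b  88  108  113  113   80   45 
219  44b  25   42b  36b  38b  37b  38b  37b  37b  38b  37b  37b  34b  35b  89  106  107  119   95   28 
(-75, -43, 66) [321.9 214.7]
(-75, -68, 66) [331.7 214.3]
(-75, -18, 66) [312.  215.1]
(-67, -43, 66) [321.4 213.4]
(-60, -43, 50) [320.9 218.1]
(-60, -43, 42) [320.8 221. ]
```

Emit:
{"method": "drive_tool", "body": {"steps": [[0,0,0,0,0,30,0],[0,0,0,0,0,34,0],[0,0,0,5,0,0,0],[0,0,0,5,0,0,0],[0,0,0,3,0,0,0]]}}

```text
t: 33.0
ee_pos: [0.6303, 0.0666, 0.0989]
eef_rot: [0.002, 0.617, 0.787, 0.003]
ft_force: [0.5, 0.2, 1.2]
finger_gap: -0.0005
grip_force: 0.0
```

Emit:
{"method": "drive_tool", "body": {"steps": [[0,0,0,2,0,0,0],[0,0,0,2,0,0,0],[0,0,0,2,0,0,0],[0,0,0,2,0,0,0],[0,0,0,0,0,0,0]]}}

```text
t: 33.5
ee_pos: [0.6279, 0.0738, 0.0978]
eef_rot: [0.002, 0.617, 0.787, 0.003]
ft_force: [0.1, 0.3, 0.7]
finger_gap: -0.0002
grip_force: 0.0
```

Run:
```python
from h import *
go(*W(-68,-45),.096);print(inv(state()["ee_pos"]));S=capture("side");dump(S,306,346,197,221)
```

```text
t 33.5 tcp [0.6279 0.0738 0.0978] q [ 0.12  0.35 -0.05  1.17  0.    1.45] gap -0.0002
 world d mm [-1.2  4.2 -1.8] tool0 shift [ 4.3 -0.2  1.8] rotvec [ 0.41 -0.    0.  ] tool1 shift [ 4.3 -0.2  1.8]
[-72.33859266 -45.20321063]
197  59b  68b  65b  67b  66b  66b  36b  25   69   43   77   44  111  106  104  107   98   29   29   38 
199  52b  73b  71b  71b  74b  74b  47   21   70   48   73   46  113  109  108  105  103   48   17   24 
201  74  111  105   98   87   90   63   21   68   47   65   45  112  114  109  105  106  102   54   24 
203  25b  36b  37b  40   41   56   70   42   68   45   69   79  114  113  112  109  106  106  110   84 
205  29b  41b  40b  41   43   89  101   97   89   75   91  108  115  114  111  112  108  106  109  113 
207  29b  51b  40   39   39   92  129  140  133  128   84  104  112  114  114  112  112  105  104  107 
209  26b  55b  36   32   42   59  110  129  125  120   53   73  113  112  113  114  113  112  109  108 
211  24   54b  43b  39   52   59   83   94   88   78   45   54b 108  115  115  113  114  110  111  112 
213  27   45b  60b  46   50   70   81   80   78   76   76   62   85  106  104  107  109  107  108  102 
215  31b  34b  54b  51   51   57   63   65   61   60   57   53b  63b 103  109  112  111  113  108   78 
217  35b  27   55b  43b  43b  43b  43b  47b  43b  40b  42b  44b  39b  34b  86  110  112  113   81   42 
219  45b  21   44b  39b  36b  37b  35b  40b  38b  36b  35b  36b  36b  36b  90  105  110  121   94   29
```

Emit:
{"method": "drive_tool", "body": {"steps": [[0,0,0,2,0,0,0],[0,0,0,2,0,0,0],[0,0,0,2,0,0,0],[0,0,0,0,0,0,0],[0,0,0,0,0,0,0]]}}

```text
t: 34.05
ee_pos: [0.6265, 0.0795, 0.0976]
eef_rot: [0.002, 0.617, 0.787, 0.003]
ft_force: [0.5, -0.0, -0.5]
finger_gap: 0.0003
grip_force: 0.0
```

Emit:
{"method": "drive_tool", "body": {"steps": [[0,0,0,2,0,0,0],[0,0,0,2,0,0,0],[0,0,0,0,0,0,0],[0,0,0,0,0,0,0],[0,0,0,0,0,0,0]]}}

```text
t: 34.55
ee_pos: [0.6255, 0.0834, 0.0976]
eef_rot: [0.002, 0.617, 0.787, 0.003]
ft_force: [-0.0, 0.1, 0.0]
finger_gap: 0.0001
grip_force: 0.0
```

Run:
```python
from h import *
go(*W(-68,-45),.096);print(inv(state()["ee_pos"]));S=capture("side");dump(S,306,346,197,221)
```

```text
t 34.55 tcp [0.6255 0.0834 0.0976] q [ 0.13  0.35 -0.05  1.17  0.    1.46] gap 0.0001
 world d mm [ 1.2 -5.5 -1.6] tool0 shift [-5.6 -0.2  1.6] rotvec [ 0.39 -0.01  0.  ] tool1 shift [-5.6 -0.2  1.6]
[-62.42698305 -45.15247992]
197  60b  66b  67b  67b  63b  65b  23   38   74   53   55   52  111  106  105  108   99   30   30   38 
199  53b  73b  71b  70b  73b  72b  32   34   74   54   53   53  112  111  107  105  103   50   16   25 
201  72  110  105   95   85   93   65   44   68   53   54   89  113  113  109  107  103  104   52   22 
203  27b  40b  34b  40   40   60   74   66   63   56   65  100  115  114  112  108  105  105  110   82 
205  30b  42b  40b  40   41   89  107   98   95   99  100  107  113  114  114  112  108  106  107  115 
207  32b  52b  38   38   39   96  131  139  137  132   86  103  115  114  115  113  111  107  105  108 
209  30   52b  36   33   43   59  111  128  124  119   52   73  114  114  113  114  114  114  110  108 
211  26   50b  41b  41   54   59   85   94   89   80   40   52b 108  115  112  113  113  110  111  112 
213  21   45b  62b  46   50   71   78   78   79   77   75   60   85  106  105  108  110  109  107  103 
215  32   31b  52b  49   48   58   64   65   60   60   59   51b  62b 102  109  112  112  112  109   77 
217  36b  22   56b  43b  41b  38b  43b  47b  44b  43b  43b  44b  42b  38b  87  109  113  114   80   45 
219  45b  24   45b  42b  38b  38b  36b  39b  37b  37b  34b  37b  34b  34b  90  106  108  119   96   29
```

Emit:
{"method": "drive_tool", "body": {"steps": [[0,0,0,2,0,2,0],[0,0,0,0,0,3,0],[0,0,0,0,0,2,0],[0,0,0,0,0,0,0],[0,0,0,0,0,0,0]]}}

```text
t: 35.1
ee_pos: [0.625, 0.0853, 0.0904]
eef_rot: [0.002, 0.618, 0.787, 0.003]
ft_force: [0.5, -0.1, 0.5]
finger_gap: -0.0004
grip_force: 0.0
```

Run:
```python
from h import *
S=capture("side");T=capture("top")
cv2.imwrite("pics/k.png",np.hstack([crop(S,280,165,70,75,500,536),crop(T,260,195,45,80,300,536)]))
print(inv(state()["ee_pos"]),state()["ft_force"])
```

```text
[-60.5182104  -45.18739029] [-0.55429586 -1.05971055  0.18787341]
```

View pics/k.png

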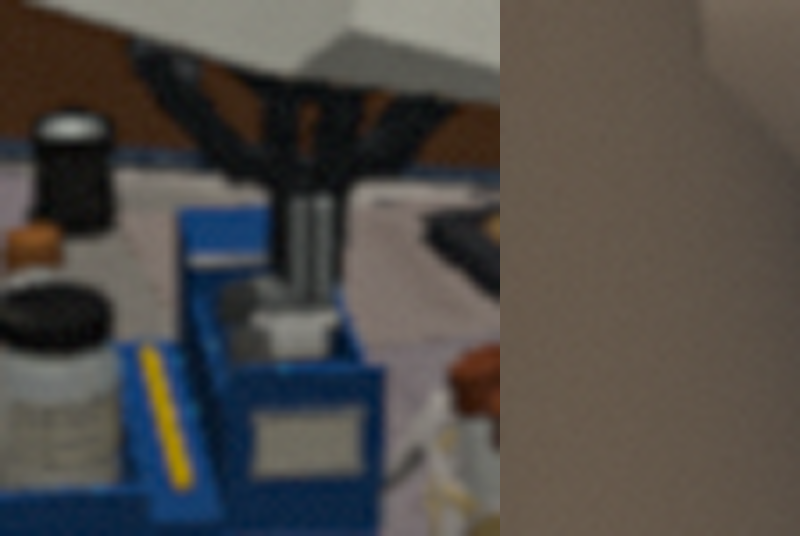

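The heel has already dropped inside the end wall: the light body end sits at (295,330), just above the wall top. So I'll press down on it.

Emit:
{"method": "drive_tool", "body": {"steps": [[0,0,0,0,0,3,0],[0,0,0,0,0,3,0],[0,0,0,0,0,3,0],[0,0,0,0,0,3,0],[0,0,0,0,0,0,0]]}}

```text
t: 35.7
ee_pos: [0.6248, 0.0852, 0.0779]
eef_rot: [0.002, 0.618, 0.787, 0.002]
ft_force: [0.7, 0.3, 0.4]
finger_gap: 0.0001
grip_force: 0.0
```

Emit:
{"method": "drive_tool", "body": {"steps": [[0,0,0,0,0,3,0],[0,0,0,0,0,3,0],[0,0,0,0,0,3,0],[0,0,0,0,0,2,0],[0,0,0,0,0,0,0]]}}

```text
t: 36.2
ee_pos: [0.6251, 0.0853, 0.0671]
eef_rot: [0.002, 0.618, 0.787, 0.002]
ft_force: [-0.4, -0.1, 0.1]
finger_gap: -0.0001
grip_force: 0.0
```

Run:
```python
from h import *
print(inv(state()["ee_pos"]),state()["ft_force"]);S=capture("side");dump(S,306,346,199,221)
for x,y,z in[(-62,-43,38),(-62,-43,26),(-62,-43,8)]:print((x,y,z),proj(S,np.r_[W(x,y),(z+4)/1e3]).round(1))
```

```text
[-60.52343365 -45.13171711] [-0.39622422 -0.0513423   0.05379859]
199  53b  73b  71b  42   44   34   16   18   21   13   19   28   77  107  103  104  102   49   17   27 
201  73  111  107   98   88   66   20   29   49   58   45   67  116  113  112  106  107  104   55   24 
203  26b  38b  35b  35b  37b  34b  20   44   65   68   52   91  115  113  113  109  106  108  109   86 
205  29b  42b  38b  41b  43b  39   16   52   60   62   38   92  114  115  115  112  108  106  107  114 
207  29b  51b  48   87   85   72   26   50   60   62   39   93  116  114  113  113  110  107  104  109 
209  30   52b  39   82   89   76   24   52   60   63   41   66  114  114  113  113  115  113  112  108 
211  26   53b  43b  68   90   87   45   48   61   64   42   44  108  115  115  113  113  111  110  112 
213  23   44b  59b  50   90   87   77   60   60   64   47   29b  86  104  106  108  109  107  109  104 
215  30b  31b  63b  55   81   87   91   81   63   59   51b  42b  66b 101  108  112  111  111  108   78 
217  32b  22   60b  52b  42b  41b  42b  46b  41b  44b  42b  44b  39b  37b  88  110  111  114   81   44 
219  46b  24   43b  43b  37b  40b  37b  39b  39b  35b  35b  34b  35b  35b  90  105  109  122   95   30 
(-62, -43, 38) [320.9 222.7]
(-62, -43, 26) [320.8 227. ]
(-62, -43, 8) [320.7 233.3]
```

It's going down easily, so I'll carry on.

Emit:
{"method": "drive_tool", "body": {"steps": [[0,0,0,0,0,4,0],[0,0,0,0,0,4,0],[0,0,0,0,0,4,0],[0,0,0,0,0,4,0],[0,0,0,0,0,0,0]]}}

```text
t: 36.75
ee_pos: [0.6249, 0.0853, 0.0507]
eef_rot: [0.002, 0.618, 0.787, 0.002]
ft_force: [-0.6, -0.7, 0.1]
finger_gap: -0.0001
grip_force: 0.0
```

Emit:
{"method": "drive_tool", "body": {"steps": [[0,0,0,0,0,2,0],[0,0,0,0,0,2,0],[0,0,0,0,0,2,0],[0,0,0,0,0,0,0],[0,0,0,0,0,0,0]]}}

```text
t: 37.25
ee_pos: [0.6254, 0.0854, 0.0456]
eef_rot: [0.002, 0.618, 0.787, 0.003]
ft_force: [0.5, -0.0, 0.7]
finger_gap: -0.0002
grip_force: 0.0
```

Emit:
{"method": "drive_tool", "body": {"steps": [[0,0,0,0,0,2,0],[0,0,0,0,0,1,0],[0,0,0,0,0,1,0],[0,0,0,0,0,1,0],[0,0,0,0,0,0,0]]}}

```text
t: 37.75
ee_pos: [0.6259, 0.0855, 0.0429]
eef_rot: [0.003, 0.617, 0.787, 0.004]
ft_force: [-4.6, -0.2, 14.1]
finger_gap: 0.0001
grip_force: 6.1
```

Firm contact at 39 mm above the bay floor fits a stapler lying flat. I'll withdraw and check.

Emit:
{"method": "drive_tool", "body": {"steps": [[0,0,0,0,0,-10,0],[0,0,0,0,0,-30,0],[0,0,0,0,0,-45,0],[0,0,0,0,0,-45,0],[0,0,0,0,0,-45,0]]}}

```text
t: 38.25
ee_pos: [0.624, 0.085, 0.2175]
eef_rot: [0.002, 0.618, 0.787, 0.003]
ft_force: [0.6, -0.4, 0.5]
finger_gap: -0.0003
grip_force: 0.0
```

Emit:
{"method": "drive_tool", "body": {"steps": [[0,0,0,-45,0,0,0],[0,0,0,-45,0,0,0],[0,0,0,-45,0,0,0],[0,0,0,-45,0,0,0],[0,0,0,-45,0,0,0]]}}

```text
t: 38.75
ee_pos: [0.6779, -0.1352, 0.2159]
eef_rot: [0.002, 0.617, 0.787, 0.003]
ft_force: [0.2, 0.2, -0.2]
finger_gap: 0.0
grip_force: 0.0
```

Emit:
{"method": "drive_tool", "body": {"steps": [[0,0,0,-30,-35,0,0],[0,0,0,-30,-35,0,0],[0,0,0,-30,-35,0,0],[0,0,0,-30,-35,0,0],[0,0,0,0,0,0,0]]}}

```text
t: 39.25
ee_pos: [0.5671, -0.2875, 0.2151]
eef_rot: [0.002, 0.62, 0.785, 0.002]
ft_force: [-0.4, 0.3, 0.6]
finger_gap: -0.0001
grip_force: 0.0
```

Run:
```python
from h import *
T=capture("top");S=capture("side");T0=np.load("top0.npz");S0=np.load("side0.npz")
cv2.imwrite("pics/l.png",T["img"][:,:,::-1])
for x in(-75,-60,25):
  for z in(0,40): print((x,z),proj(T,np.r_[W(x,-43),(z+4)/1e3]).round(1))
dump(T,230,296,208,246)
def blobs(c,lo,hi,box):
    x,y,w,h=box;m=cv2.inRange(cv2.cvtColor(c["img"][y:y+h,x:x+w],cv2.COLOR_RGB2HSV),lo,hi);cs,_=cv2.findContours(m,0,2);k=max(cs,key=cv2.contourArea);(a,b),r=cv2.minEnclosingCircle(k);return round(a+x,1),round(b+y,1),round(r,1)
b=blobs(T,(0,0,0),(180,110,52),(250,250,45,40));print("jar",b,inv(onz(T,b[0],b[1],.078)))
b=blobs(T,(3,110,80),(20,255,255),(215,250,40,45));print("stamp",b,inv(onz(T,b[0],b[1],.06)))
# untouched things: change between first and now
for nm,(x,y,w,h) in dict(goblet=(380,140,60,70),film=(350,268,24,24),loupe=(126,270,28,28)).items():
    print(nm,np.abs(T["img"][y:y+h,x:x+w].astype(int)-T0["img"][y:y+h,x:x+w]).mean().round(2))
print("cell area grey:");dump(T,240,262,262,292)
```

```text
(-75, 0) [287.4 229.6]
(-75, 40) [286.8 226.4]
(-60, 0) [280.5 231. ]
(-60, 40) [279.7 227.9]
(25, 0) [241.3 239.1]
(25, 40) [239.  236.3]
208 168  166  163  156  156  164  164  167  167  168  168  166  165  163  163  161  161  156  148  145  151  159  164  165  155  168  164  161  169  168  168  166  165 
210 162  157  156  157  158  157  157  161  166  164  164  160  152  153  156  162  164  167  167  165  159  152  144  146  158  169  168  150  161  168  165  168  170 
212 157  158  156  158  162  167  164  160  165  166  165  165  157  156  167  168  169  168  169  170  169  168  168  165  167  161  151  125b 146  164  167  169  170 
214 156  160  164  166  167  167  167  159  164  165  166  167  165  156  166  168  168  168  168  166  159  152  146  128b 114b 102b  92b  89b 131b 167  169  170  169 
216 166  167  168  166  169  167  168  161  156  164  167  168  167  157  161  161  152  147  129b 114b 101b  88b  72b  68b  63   58   58   69b 117b 163  168  169  171 
218 167  166  167  168  168  167  165  159  154  161  156  151  137  122b 110b 101b  87b  71b  67b  61   55   56   5
[... 2586 characters left out ...]
9   77  107  144  155  141  105   77   74   73   72 
270  73  118  180  198  197  194  182  127   77   74   75 
272  93  179  197  197  193  196  195  181   93   72   78 
274 120  197  200  196  195  195  195  195  127   69   77 
276 134  200  201  198  198  182  194  195  131   64   78 
278 112  197  202  202  197  195  196  189  107   64   75 
280  85  167  201  201  201  199  192  149   67   69   76 
282  74   93  157  186  197  183  143   76   61   75   75 
284  73   73   75   95  106   84   63   64   73   74   77 
286  73   74   72   75   74   69   71   74   75   77   77 
288  72   75   73   74   74   78   75   82   88b  88b 100b
290  75   76   81   88b  88b 101b  98b 104b 117b 131  148
```

Run:
```python
from h import *
T=capture("top");S=capture("side");T0=np.load("top0.npz");S0=np.load("side0.npz")
f=lambda c,b:cv2.cvtColor(c["img"],cv2.COLOR_RGB2GRAY)[b[1]:b[1]+b[3],b[0]:b[0]+b[2]].astype(np.float32)
for nm,A,B,b in[("goblet",T,T0,(380,140,60,70)),("film",T,T0,(345,264,32,32)),("loupe",T,T0,(124,268,32,32)),("ref",T,T0,(140,165,60,55)),("jar",T,T0,(256,254,36,36)),("film s",S,S0,(258,240,26,36)),("goblet s",S,S0,(335,210,50,100)),("jar s",S,S0,(274,200,26,40)),("loupe s",S,S0,(280,176,22,26))]:
    s,r=cv2.phaseCorrelate(f(B,b),f(A,b),cv2.createHanningWindow((b[2],b[3]),cv2.CV_32F));print(nm,np.round(s,2),round(r,2))
c=(253.5,276);print("cell",inv(onz(T,254-1,276,.066)))
s=state();print(s["t"],s["ft_force"],np.abs(s["joint_vel"]).max())
```

```text
goblet [ 0.13 -0.03] 0.86
film [-0.07 -0.09] 0.9
loupe [-0.18  0.03] 0.9
ref [0.02 0.05] 0.98
jar [-0.14  0.04] 0.84
film s [ 0.66 -0.16] 0.84
goblet s [ 0.06 -0.06] 0.89
jar s [ 0.94 -0.32] 0.65
loupe s [0.3  0.59] 0.56
cell [10.7398534  45.04056505]
39.45 [ 0.74053419  0.54971046 -1.0303465 ] 0.01724000974042108
```

Everything has stayed in place: the goblet, film pot, loupe and jar haven't shifted. The cell and stamp stand in the tray, and the stapler is under the hood. I'm handing it in.

```bash
python3 -c "
from rig import close_job
print(close_job())"
```

```text
the job is handed in; nothing more can be done
None
```

The job is handed in at about 39 s: the stamp and cell stand in the tray beside the jar, and the stapler was let go leaning on the end wall, then pushed in and tipped down. That it lies flat is judged from the height where the final press met firm resistance, not from a close view; the goblet, film pot, loupe and jar had not visibly moved.

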